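# Draw a loading cap from a consolidation cell with self-closing tongs

### The job

Squeeze the orange-padded self-closing tongs open to free them from their parking post, lower them over the knob of the loading cap inside the consolidation cell, feeling gently for the moment their foot rests on the knob, and let go so that they close on its neck. Then take the tongs by their rigid steel stem, draw the cap straight out of the cell and set it down gently in the blue drip tray, standing flat with the tongs still clamped on it, and let go. Leave the loose porous stone, the plain top cap and the timer where they are.

Things in the scene. Friction and masses are not known exactly. Their poses are not given: they have to be found in the camera images.
- tongs_centre (a point): Upright self-closing tongs, 104 mm tall, 0.12 kg: steel stem between two sprung levers with orange pads (18 mm along x, 26 mm high) on the +y and -y sides. Squeezing the pads together along y opens the jaws below (about 13 N each); letting go closes them. Point on the axis between the pad centres; z up. Width over the pads: closed 55 (flared top edges 61), gripping 51, fully open 39 mm, at a stop.
- tongs_top (a point): Centre of the stem's top, 26 mm above tongs_centre. The rigid stem measures 20 mm along the tongs' x and 11 mm along y; gripped across x, from 36 mm below its top upward, it is held without moving the levers, the fingers passing outside the pads.
- tongs_foot (a point): Centre of the rubber foot under the stem, 63.5 mm below tongs_centre. The jaw tips, 5 mm high, hang 9.5 to 14.5 mm below the foot; fully open they stand 24 mm or more apart and 54 mm over their outsides. At the start the foot stands on the post's head with the jaws closed below that head, so the tongs lift off only when squeezed open.
- tongs_jaw (a joint): Angle by which the levers are opened: 0 closed empty, about 0.07 closed on the cap's neck, about 0.145 if the jaws have caught the head of the knob (too high, wrong), 0.26 fully open at the stop.
- post: Fixed grey parking post of the tongs: 72 mm round base 8 mm thick with a thin rod and a steel head (18 mm dia., underside at 18 mm, top at 26 mm). Origin at the centre of its underside.
- cell: Fixed aluminium consolidation cell, a round cup of 92 mm outside diameter (104 at its foot), 79 mm high, bore 68 mm. Origin at the centre of its underside, on the bore's axis, z up. It holds a specimen of unknown height; pressed with more than 30 N this is spoilt, a touch of 3 to 6 N is enough.
- cell_mouth (a point): Centre of the cell's mouth. Below it a loose white cap (64 mm dia., 12 mm thick, 0.2 kg) lies on the specimen, within 3 mm of the bore's axis. Its steel knob: neck 12 mm dia., 10 mm high, then a flat head 18 mm dia., 8 mm high; 30 mm from cap underside to head top. The head's top is 5 to 25 mm below the mouth, a height that is not reported and must be found by feel.
- tray: Fixed blue drip tray, 124 mm square and 16 mm high, walls and floor 4 mm thick, sides along its x and y; striking or pressing it with more than 30 N is too hard. Origin at the centre of its underside.
- stone_centre (a point): Brown porous stone disc (bystander), 50 mm dia., 10 mm high; its centre.
- blank_centre (a point): Plain light-grey top cap without a knob (bystander), 50 mm dia., 22 mm high; its centre.
- timer_centre (a point): White timer with red buttons (bystander), 60x60x18 mm; its centre.
Things that resemble listed ones, but are neither listed nor needed, are in the scene too. Of the things that look like the cell, the larger one is meant.

How it is judged:
By the outcome, as a careful person would: the job done as asked, in the order asked, and still so for the second after the job is handed in, with the robot touching nothing.
It also fails if it takes over 64 s, if anything falls off the work surface, if the arm or the gripper's body presses on something with over 40 N, if the wrist force passes 120 N, or if a joint passes its speed limit or range.

### The arm

A 6-joint arm with a two-finger parallel gripper is mounted at the origin on a cart in front of the work surface, level with it; the furniture and walls round the work are solid. World frame = base frame: x ahead of the robot, y to its left, z up, the work surface at z = 0. Lengths are in m, angles in rad, forces in N, time in s.
With the tool pointing down it reaches from about 0.35 to 0.85 m from the base axis. Payload 8.1 kg.
Tool frame: the origin (TCP) lies between the finger pads; the fingertips stand 25 mm ahead of it and the grasp point (between the pads) lies 6 mm ahead of it (robot.tip_extent is the distance from the TCP to the fingertips, in m); z points along the fingers, y is the direction in which the jaws open and shut (so a half turn about z gives the same grasp; the last joint's range is limited). The gripper opens to 93 mm and grips with 3 to 60 N. Pads are 15 mm wide; open, the fingers measure 128 mm over their backs; the gripper's body (75 mm by 188 mm) begins 65 mm behind the grasp point.
Start: joints at [1.159, 0.13, 1.488, -0, 1.523, -0.085], TCP at [0.193, 0.568, 0.244] pointing down, gripper open.
Joint ranges: [-2.96, 2.96], [-0.89, 2.26], [0.02, 2.5], [-1.34, 4.48], [0, 2.73], [-2.66, 2.66]. Speed limits (rad/s): [2.39, 2.39, 2.79, 3.14, 3.14, 3.14].

### API

Orientations are given as a rotation vector (axis times angle).
In Python, from plant import robot gives the robot as it stands.
- The arm moves only by the tool drive_tool, never from a script. Its argument "increments" is a list of rows, each a list of 7 numbers: the closure, from 0 (fully open) to 1 (shut), then the shift along the world's x, y, z in units of 25 mm (1.0 is 25 mm), then the turn, a rotation vector about the world's x, y, z in rad. In form: [[gripper, dx, dy, dz, rx, ry, rz], ...]. A call has 1 to 20 rows; each row is the pose to reach, as a shift and turn from the pose commanded when the call began; what a row does not reach only later rows make up. A row lasts 1/12 s, in which the tool goes at most 41.7 mm and 7.16 degrees, less where a joint would pass 70% of its speed; a pose out of reach is approached as far as the arm can. A call with a gripper value outside its range is refused whole. The fingers move at their own pace and stop on an object; "squeeze" is the grip in N (left out, the last holds). Time passes only in rows, so rows that repeat a pose let the fingers close. It gives the time, the measured TCP pose, the force and the opening at its end, in the units of the state.
- robot.read_state(): the state, without advancing time (a new reading comes with each control period).
- robot.read_camera(name): name is "scene" or "side" or "wrist"; returns a dict with "image" (420x560x3 uint8, red, green, blue), "fx", "fy", "cx", "cy" (pixels), "dist" ([k1, k2, p1, p2, k3] as OpenCV has them; the pictures are not rectified), "T" (4x4, takes a point from camera to world coordinates); the wrist camera has in their place "mount" (4x4, takes a point from camera to tool coordinates, whose origin is the TCP and whose axes are the flange's). Camera axes: x right, y down, z forward; pixel columns grow to the right and rows downward; lengths in m; the calibration is good to about 2 mm. A picture is of the moment at which its call begins: read the wrist's pose just before it. There is no depth.
- robot.close_job(): hands the job in, once; it reports no verdict.
The state is a dict: "t": time; "q": joint angles; "dq": joint speeds; "joint_torque": joint torques, N m; "tool_pos": TCP position; "orientation": TCP orientation; "force": force on the tool from outside, world axes, zero at the start; "wrist_torque": the same for the moment, N m; "opening": finger opening in m.
Only numpy, scipy, OpenCV 4.12 (cv2) and the standard library are available. Lean on these libraries where they do the work, as an engineer would, in place of code of your own. Each camera call takes 0.05 s, during which the arm holds its last target.

## Working session

There is one attempt and no reset: what is moved stays moved. The work goes in short steps, Python scripts to look and compute and a tool call to move; the robot and the scene stay as the last step left them, time stands still between calls to the robot, and variables do not carry over. Pictures are saved under pics/ and viewed, and the job is handed in when it is done.

Besides the shell and the picture viewer there is one more tool, called as name([rows], argument=value, ...), one row to a line, values as JSON. drive_tool: Moves the arm, as the interface text tells. Its arguments: {"type":"object","properties":{"increments":{"type":"array"},"squeeze":{"type":"number"}},"required":["increments"]}

```bash
mkdir -p pics; ls
cat > h.py <<'E'
import numpy as np, cv2
from plant import robot
from scipy.spatial.transform import Rotation as R
def cam(name):
    s=robot.read_state(); c=robot.read_camera(name)
    c=dict(c)
    if name=='wrist':
        T=np.eye(4);T[:3,:3]=R.from_rotvec(s['orientation']).as_matrix();T[:3,3]=s['tool_pos'];c['T']=T@np.array(c['mount'])
    c['T']=np.array(c['T']);return c
def save(c,f): cv2.imwrite('pics/'+f,cv2.cvtColor(c['image'],cv2.COLOR_RGB2BGR))
def K(c): return np.array([[c['fx'],0,c['cx']],[0,c['fy'],c['cy']],[0,0,1.]])
def ray(c,uv):
    p=cv2.undistortPoints(np.array([[uv]],float),K(c),np.array(c['dist'],float))[0,0]
    return c['T'][:3,3],c['T'][:3,:3]@np.array([p[0],p[1],1])
def plane(c,uv,z):
    o,d=ray(c,uv);return o+d*(z-o[2])/d[2]
def proj(c,P):
    Ti=np.linalg.inv(c['T']);return cv2.projectPoints(np.array(P,float).reshape(-1,3),cv2.Rodrigues(Ti[:3,:3])[0],Ti[:3,3],K(c),np.array(c['dist'],float))[0][:,0]
def tri(a,ua,b,ub):
    o1,d1=ray(a,ua);o2,d2=ray(b,ub);t=np.linalg.lstsq(np.c_[d1,-d2],o2-o1,rcond=None)[0]
    p,q=o1+d1*t[0],o2+d2*t[1];return (p+q)/2,np.linalg.norm(p-q)
E
python3 - <<'E'
from h import *
import pickle
s=robot.read_state();print(s)
for n in['scene','side','wrist']:
    c=cam(n);save(c,n+'0.png');pickle.dump(c,open(n+'0.pkl','wb'));print(n,c['T'].round(3).tolist(),c['fx'],c['dist'])
print(robot.tip_extent)
E
```

```text
pics
{'t': 0.0, 'q': array([ 1.15859597e+00,  1.31160578e-01,  1.48924764e+00, -1.51039281e-05,
        1.52300211e+00, -8.54064829e-02]), 'dq': array([ 7.97619380e-05, -5.64730483e-04,  1.38494175e-04,  1.81043755e-03,
        5.09360173e-04, -6.90985921e-04]), 'joint_torque': array([-2.95872167e-03, -5.59816110e+01, -4.91775441e+01,  7.64684030e-02,
        3.48849292e-02, -1.97260083e-04]), 'tool_pos': array([0.19238594, 0.56777759, 0.24260514]), 'orientation': array([-5.10973719e-01, -3.09931966e+00,  2.77272682e-03]), 'force': array([ 0.52924113, -1.07741122, -0.76475001]), 'wrist_torque': array([-0.01243636,  0.01210207, -0.01104385]), 'opening': 0.09311716840913703}
scene [[0.681, -0.468, 0.564, -0.252], [-0.732, -0.453, 0.509, -0.49], [0.017, -0.759, -0.651, 1.033], [0.0, 0.0, 0.0, 1.0]] 404.53870191327076 [0.01809778 0.         0.         0.         0.        ]
side [[0.963, -0.087, 0.256, 0.16], [-0.269, -0.392, 0.88, -1.104], [0.024, -0.916, -0.4, 0.702], [0.0, 0.0, 0.0, 1.0]] 513.8449460933748 [0.01635696 0.         0.         0.         0.        ]
wrist [[0.321, 0.906, 0.276, 0.115], [0.947, -0.307, -0.095, 0.595], [-0.001, 0.292, -0.957, 0.383], [0.0, 0.0, 0.0, 1.0]] 353.3208709364341 [0.00458397 0.         0.         0.         0.        ]
0.025
```

View pics/scene0.png

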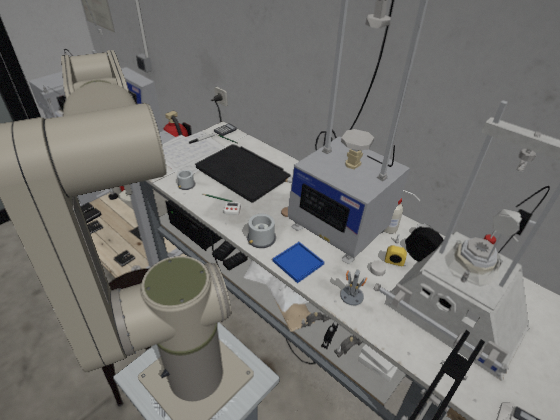

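View pics/side0.png

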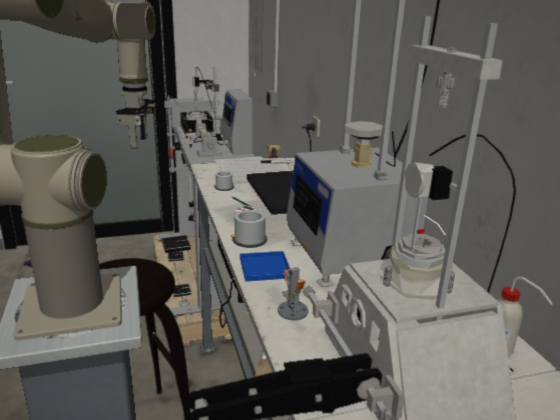

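View pics/wrist0.png

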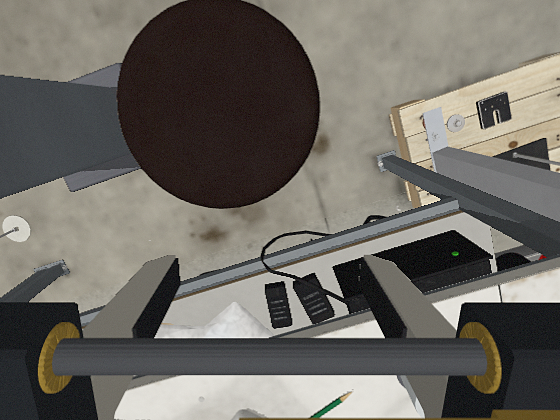

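Run:
```python
from h import *
import pickle
a=pickle.load(open('scene0.pkl','rb'));b=pickle.load(open('side0.pkl','rb'))
def z(c,x0,y0,w,h,f,k):
    im=cv2.cvtColor(c['image'],cv2.COLOR_RGB2BGR)[y0:y0+h,x0:x0+w];cv2.imwrite('pics/'+f,cv2.resize(im,None,fx=k,fy=k,interpolation=cv2.INTER_CUBIC))
z(a,200,180,220,150,'sz.png',3.6);z(b,190,160,160,170,'dz.png',3.5)
for n,u in dict(tongs_base=(352,298),cellfoot=(262,242),tray=(298,263),blank=(378,269),stone=(288,211),timer=(232,209),smallcell=(187,188)).items(): print(n,plane(a,u,0).round(3))
for n,u in dict(tongs_base=(293,310),cellfoot=(250,240),tray=(265,266)).items(): print(n,plane(b,u,0).round(3))
```

```text
tongs_base [ 0.491 -0.154  0.   ]
cellfoot [0.471 0.218 0.   ]
tray [0.485 0.061 0.   ]
blank [ 0.65  -0.149  0.   ]
stone [0.661 0.262 0.   ]
timer [0.519 0.427 0.   ]
smallcell [0.479 0.657 0.   ]
tongs_base [ 0.498 -0.142  0.   ]
cellfoot [0.483 0.234 0.   ]
tray [0.486 0.073 0.   ]
```

View pics/sz.png

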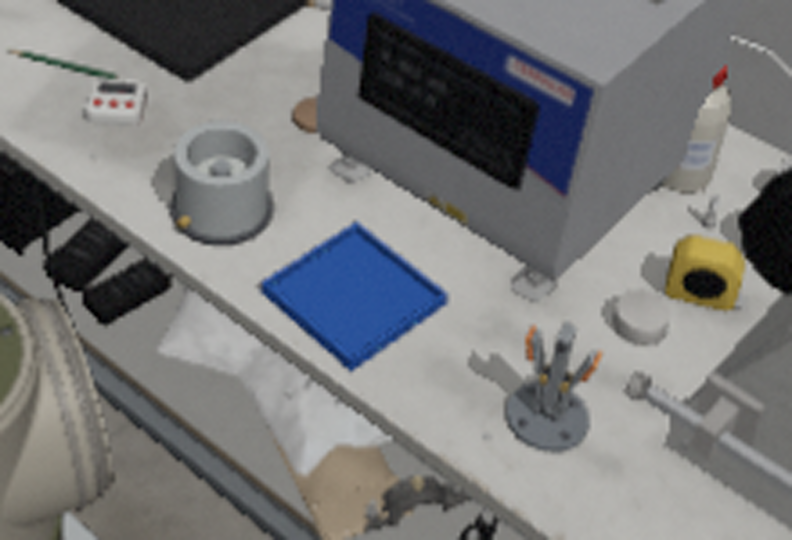

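View pics/dz.png

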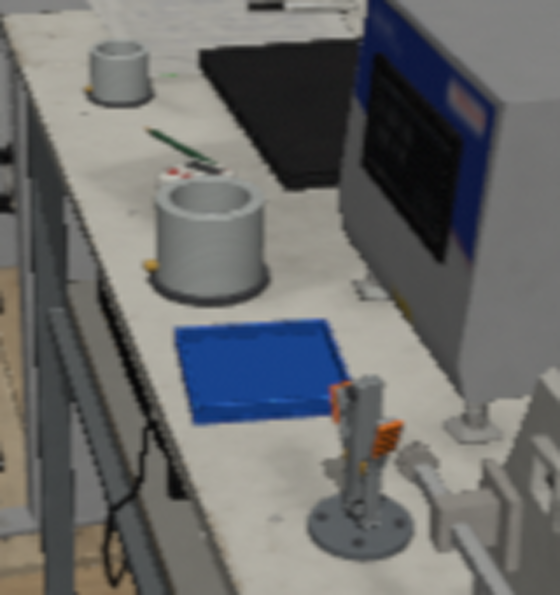

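Run:
```python
from h import *
import pickle
a=pickle.load(open('scene0.pkl','rb'));b=pickle.load(open('side0.pkl','rb'))
def comps(c,m,mn):
    n,l,s,ce=cv2.connectedComponentsWithStats(m.astype(np.uint8));return [(s[i].tolist(),ce[i].round(2).tolist()) for i in range(1,n) if s[i][4]>mn]
for c in(a,b):
    h=cv2.cvtColor(c['image'],cv2.COLOR_RGB2HSV)
    o=(h[...,0]>3)&(h[...,0]<15)&(h[...,1]>140)&(h[...,2]>110)
    print(comps(c,o,5))
    bl=((h[...,0]>105)&(h[...,0]<125)&(h[...,1]>180)&(h[...,2]>60))
    n,l,s,ce=cv2.connectedComponentsWithStats(bl.astype(np.uint8))
    for i in range(1,n):
        if s[i][4]>300:
            ct=cv2.findContours((l==i).astype(np.uint8),0,2)[0][0]
            q=cv2.approxPolyDP(ct,6,True)[:,0];print('blue',s[i].tolist(),q.tolist())
            if abs(s[i][0]+s[i][2]/2-(298 if c is a else 265))<15: print([plane(c,u,.016).round(3).tolist() for u in q])
S=3.6
f=lambda u,v:(200+u/S,180+v/S); g=lambda u,v:(190+u/3.5,160+v/3.5)
print('top',tri(a,f(567,330),b,g(369,382)))
print('padL',tri(a,f(531,343),b,g(337,400)),'padR',tri(a,f(592,366),b,g(387,438)))
print('post',plane(a,f(548,417),.008),plane(b,g(361,530),.008))
print('boxcorner foot',plane(a,f(552,280),.03),plane(a,f(325,140),.03))
print('cell mouth',plane(a,f(222,155),.079),plane(b,g(209,200),.079))
print('box top corner',tri(a,f(597,80),b,g(500,100)))
print('clamp end',tri(a,f(637,385),b,g(412,457)))
```

```text
[([346, 274, 2, 6, 6], [346.67, 276.5])]
blue [273, 243, 50, 39, 1023] [[298, 243], [273, 259], [296, 281], [322, 264]]
[[0.544, 0.113, 0.016], [0.429, 0.125, 0.016], [0.411, 0.008, 0.016], [0.525, -0.008, 0.016]]
[([285, 272, 2, 8, 8], [285.38, 275.5]), ([297, 280, 8, 7, 20], [300.15, 282.75])]
blue [241, 252, 48, 28, 1090] [[282, 252], [242, 254], [246, 279], [283, 277]]
[[0.546, 0.111, 0.016], [0.434, 0.125, 0.016], [0.415, -0.006, 0.016], [0.509, -0.018, 0.016]]
top (array([ 0.4966032 , -0.14943249,  0.11605996]), np.float64(0.0017540173995488125))
padL (array([ 0.48317508, -0.12690971,  0.09185182]), np.float64(0.0027917886154159815)) padR (array([ 0.50108121, -0.17587402,  0.08911497]), np.float64(0.0011982051343020156))
post [ 0.4929642  -0.15209366  0.008     ] [ 0.49223927 -0.15832768  0.008     ]
boxcorner foot [ 0.60881508 -0.07305291  0.03      ] [0.60752375 0.20523824 0.03      ]
cell mouth [0.4805647  0.22843856 0.079     ] [0.47932903 0.22647031 0.079     ]
box top corner (array([ 0.60438919, -0.07693023,  0.27511244]), np.float64(0.0025655247130095906))
clamp end (array([ 0.50298191, -0.21578197,  0.09881886]), np.float64(0.00022984169898373322))
```

drive_tool([
  [0, 0.6, -1.4, 0.3, 0, 0, 0.04],
  [0, 1.2, -2.8, 0.6, 0, 0, 0.08],
  [0, 1.8, -4.3, 0.9, 0, 0, 0.12],
  [0, 2.4, -5.7, 1.2, 0, 0, 0.16],
  [0, 3.0, -7.1, 1.4, 0, 0, 0.2],
  [0, 3.6, -8.5, 1.6, 0, 0, 0.24],
  [0, 4.2, -10, 1.8, 0, 0, 0.28],
  [0, 4.8, -11.4, 2, 0, 0, 0.32],
  [0, 5.4, -12.8, 2.3, 0, 0, 0.36],
  [0, 6, -14.2, 2.3, 0, 0, 0.4],
  [0, 6.6, -15.7, 2.3, 0, 0, 0.44],
  [0, 7.2, -17.1, 2.3, 0, 0, 0.48],
  [0, 7.8, -18.5, 2.3, 0, 0, 0.52],
  [0, 8.4, -20, 2.3, 0, 0, 0.56],
  [0, 9.2, -21.6, 2.3, 0, 0, 0.6],
  [0, 10, -23.2, 2.3, 0, 0, 0.64],
  [0, 10.8, -24.8, 2.3, 0, 0, 0.68],
  [0, 11.5, -26.5, 2.3, 0, 0, 0.68],
  [0, 12.1, -28, 2.3, 0, 0, 0.68],
  [0, 12.2, -28.7, 2.3, 0, 0, 0.68],
])

```text
t: 1.82
tool_pos: [0.4982, -0.1524, 0.3004]
orientation: [0.55, -3.093, 0.0]
force: [0.7, 0.7, 0.1]
opening: 0.0933
```

Run:
```python
from h import *
import pickle
s=robot.read_state();print(s['t'],s['tool_pos'],s['orientation'],s['q'].round(2),s['force'])
for n in['wrist','side']:
    c=cam(n);save(c,n+'1.png');pickle.dump(c,open(n+'1.pkl','wb'))
```

```text
1.8167 [ 0.4982105  -0.15237814  0.30042916] [ 5.49749279e-01 -3.09262232e+00  2.73029109e-04] [-0.39 -0.1   1.62 -0.    1.62 -2.32] [0.66437879 0.70909184 0.08341689]
```

View pics/wrist1.png

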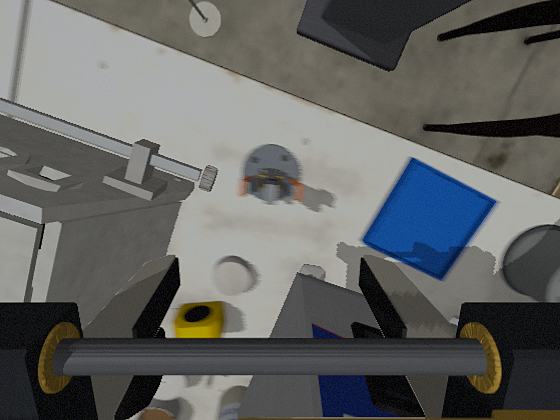

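Run:
```python
from h import *
import pickle
c=cam('wrist');c=cam('wrist')
s=robot.read_state();print(s['t'],s['tool_pos'],s['orientation'],s['q'].round(2))
c=cam('wrist');save(c,'wrist2.png');pickle.dump(c,open('wrist2.pkl','wb'))
im=cv2.cvtColor(c['image'],cv2.COLOR_RGB2BGR)[120:260,180:340];cv2.imwrite('pics/w2z.png',cv2.resize(im,None,fx=4,fy=4,interpolation=cv2.INTER_CUBIC))
h=cv2.cvtColor(c['image'],cv2.COLOR_RGB2HSV)
m=(h[...,0]>3)&(h[...,0]<16)&(h[...,1]>120)&(h[...,2]>90);m[:120]=0;m[250:]=0
n,l,st,ce=cv2.connectedComponentsWithStats(m.astype(np.uint8))
for i in range(1,n):
    if st[i][4]>10: print(st[i],ce[i],plane(c,ce[i],.09))
print(c['T'].round(3))
```

```text
2.0167 [ 0.4972908  -0.14977761  0.30046228] [ 5.48742079e-01 -3.09212334e+00 -1.75067686e-03] [-0.39 -0.1   1.62  0.    1.63 -2.31]
[241 176  11   7  33] [246.54545455 178.42424242] [ 0.49363435 -0.17404863  0.09      ]
[291 180  12  22  73] [297.90410959 188.90410959] [ 0.48591469 -0.12146052  0.09      ]
[240 188   4  10  16] [242.1875 193.5625] [ 0.50998474 -0.17310565  0.09      ]
[[-0.344  0.898  0.273  0.42 ]
 [ 0.939  0.328  0.103 -0.178]
 [ 0.003  0.291 -0.957  0.441]
 [ 0.     0.     0.     1.   ]]
```

View pics/w2z.png

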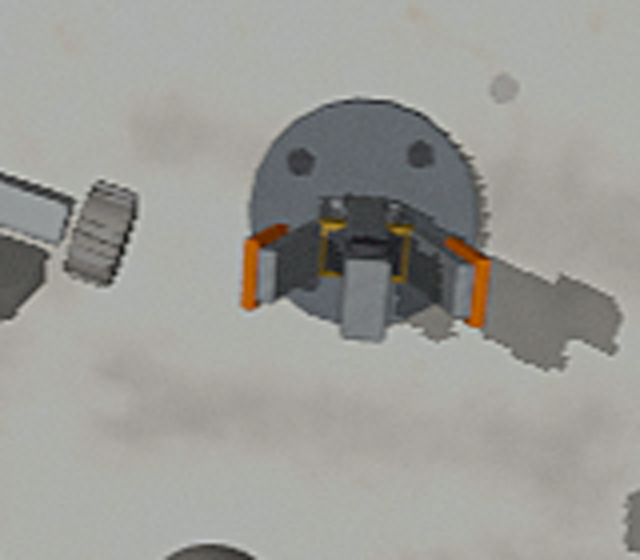

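Run:
```python
from h import *
import pickle
c=pickle.load(open('wrist2.pkl','rb'))
f=lambda u,v:(180+u/4,120+v/4)
P=lambda u,v,z:plane(c,f(u,v),z)
L1,L2,R1,R2=P(244,240,.1025),P(243,310,.1025),P(490,258,.1025),P(487,328,.1025)
print(L1,L2,R1,R2,'ctr',(L1+L2+R1+R2)/4,'w',np.linalg.norm((R1+R2-L1-L2)/2))
d=(R1+R2-L1-L2);print('yaw from y',np.degrees(np.arctan2(-d[0],d[1])))
for a,b in((L1,L2),(R1,R2)): e=b-a;print(np.degrees(np.arctan2(e[1],e[0])),np.linalg.norm(e))
S=[P(345,260,.1155),P(390,260,.1155),P(385,336,.1155),P(341,340,.1155)]
print('stem',sum(S)/4);e=S[3]-S[0];g=S[2]-S[1];k=(S[1]+S[2]-S[0]-S[3])/2
print([np.degrees(np.arctan2(v[1],v[0])) for v in(e,g)],np.degrees(np.arctan2(-k[0],k[1])),[np.linalg.norm(v) for v in(e,g,k)])
print('post centre',P(366,215,.008))
for u,v in((90,180),(135,190),(125,285),(68,280),(0,180),(0,300)): print('knob',P(u,v,.1),P(u,v,.07),P(u,v,.04))
s=robot.read_state();T=R.from_rotvec(s['orientation']).as_matrix();print(T.round(3),np.degrees(np.arctan2(-T[0,1],T[1,1])))
```

```text
[ 0.49435427 -0.17873671  0.1025    ] [ 0.51106835 -0.17330946  0.1025    ] [ 0.47794049 -0.12085676  0.1025    ] [ 0.49465177 -0.11500556  0.1025    ] ctr [ 0.49450372 -0.14697712  0.1025    ] w 0.06036662766475693
yaw from y 15.77883280686586
17.989193956009448 0.0175731412649527
19.296926328980536 0.01770602728968569
stem [ 0.49517435 -0.14711958  0.1155    ]
[np.float64(17.183640998598854), np.float64(16.830088466869846)] 22.776825513974117 [np.float64(0.019535017266069345), np.float64(0.01855013102311515), np.float64(0.010555526804124202)]
post centre [ 0.49455176 -0.1460972   0.008     ]
knob [ 0.49373472 -0.21847711  0.1       ] [ 0.50017908 -0.22206712  0.07      ] [ 0.50662345 -0.22565714  0.04      ]
knob [ 0.49231595 -0.20752765  0.1       ] [ 0.49863551 -0.2101545   0.07      ] [ 0.50495508 -0.21278135  0.04      ]
knob [ 0.51572062 -0.20273571  0.1       ] [ 0.52409897 -0.20494104  0.07      ] [ 0.53247731 -0.20714636  0.04      ]
knob [ 0.51934464 -0.21633025  0.1       ] [ 0.52804176 -0.21973142  0.07      ] [ 0.53673889 -0.22313258  0.04      ]
knob [ 0.50121464 -0.23890041  0.1       ] [ 0.50831697 -0.24428694  0.07      ] [ 0.5154193  -0.24967348  0.04      ]
knob [ 0.53001072 -0.23069034  0.1       ] [ 0.53964609 -0.23535468  0.07      ] [ 0.54928145 -0.24001903  0.04      ]
[[-0.938 -0.345 -0.001]
 [-0.345  0.938  0.001]
 [ 0.001  0.001 -1.   ]] 20.20265495747134
```

View pics/side1.png

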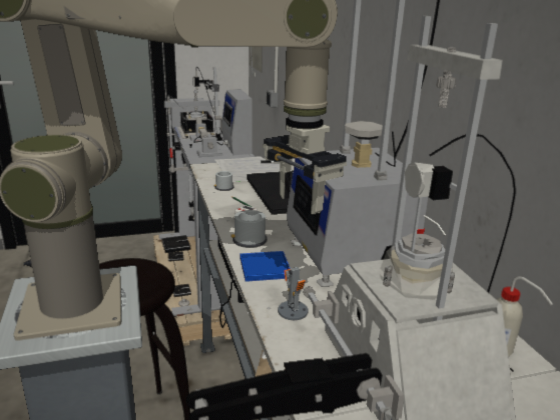

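Run:
```python
from h import *
import pickle
a=pickle.load(open('scene0.pkl','rb'));b=pickle.load(open('side0.pkl','rb'));w=pickle.load(open('wrist2.pkl','rb'))
def z(c,x0,y0,w,h,k):
    im=cv2.cvtColor(c['image'],cv2.COLOR_RGB2BGR)[y0:y0+h,x0:x0+w];return cv2.resize(im,None,fx=k,fy=k,interpolation=cv2.INTER_CUBIC)
A=z(a,330,230,130,120,3);B=z(b,270,220,130,120,3)
cv2.imwrite('pics/cmp.png',np.hstack([A,B]));cv2.imwrite('pics/wz.png',z(w,0,90,230,180,3.3))
```

```text
(no output)
```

View pics/cmp.png

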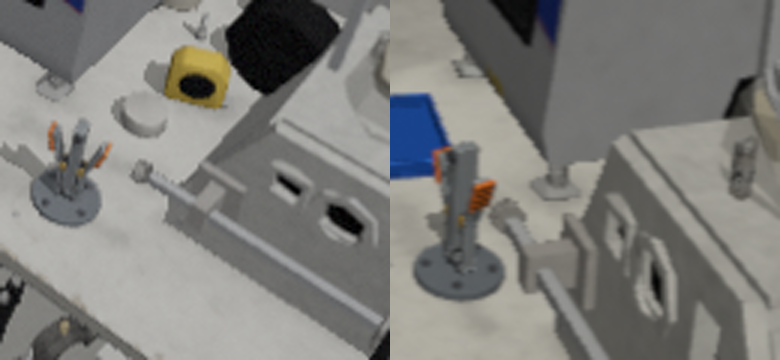

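View pics/wz.png

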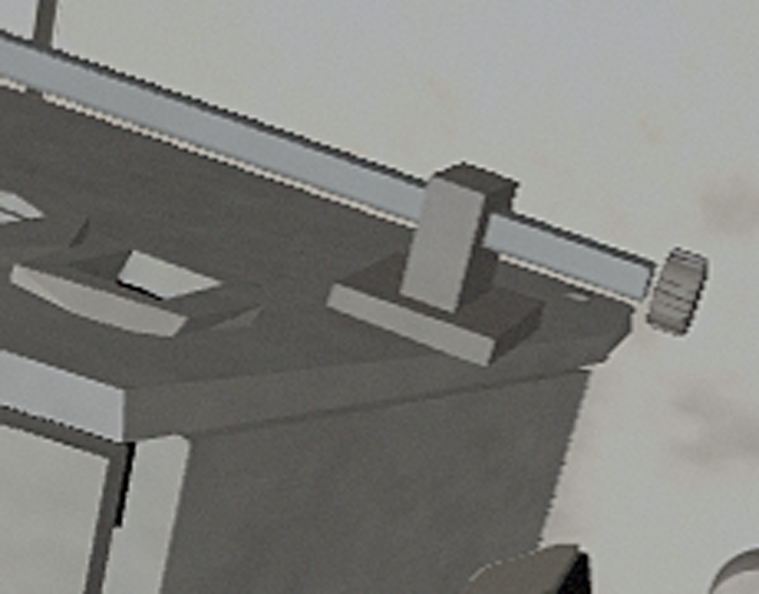

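Run:
```python
from h import *
import pickle
a=pickle.load(open('scene0.pkl','rb'));b=pickle.load(open('side0.pkl','rb'));w=pickle.load(open('wrist2.pkl','rb'))
fa=lambda u,v:(330+u/3,230+v/3);fb=lambda u,v:(270+(u-390)/3,220+v/3);fw=lambda u,v:(u/3.3,90+v/3.3)
for n,p,q,r in(('knob',(142,172),(507,212),(680,290)),('brkt',(206,188),(545,262),(455,220)),('topcorner',(285,122),(628,138),(125,410))):
    print(n,tri(a,fa(*p),w,fw(*r)),tri(b,fb(*q),w,fw(*r)),tri(a,fa(*p),b,fb(*q)))
```

```text
knob (array([ 0.50797868, -0.21377452,  0.09046055]), np.float64(0.0031965677147729366)) (array([ 0.50658576, -0.21213654,  0.09563926]), np.float64(0.0017106835434602123)) (array([ 0.50480272, -0.21668139,  0.09786988]), np.float64(0.002572560790549317))
brkt (array([ 0.50420929, -0.27516809,  0.1233612 ]), np.float64(0.007743354260509876)) (array([ 0.50950406, -0.28023625,  0.09723969]), np.float64(0.002828410862741828)) (array([ 0.51855157, -0.27419429,  0.09889776]), np.float64(0.015110904032640997))
topcorner (array([ 0.55000308, -0.30851609,  0.20201371]), np.float64(0.009865865126558218)) (array([ 0.54860886, -0.30595315,  0.20241984]), np.float64(0.006695127094933983)) (array([ 0.54947351, -0.31141525,  0.20787762]), np.float64(0.0015271205663860707))
```

drive_tool([
  [0.25, 0, 0, -0.8, 0, 0, 0],
  [0.25, -0.05, 0.1, -1.8, 0, 0, -0.02],
  [0.25, -0.11, 0.17, -2.8, 0, 0, -0.035],
  [0.25, -0.11, 0.17, -3.8, 0, 0, -0.035],
  [0.25, -0.11, 0.17, -4.6, 0, 0, -0.035],
  [0.25, -0.11, 0.17, -5.2, 0, 0, -0.035],
  [0.25, -0.11, 0.17, -5.2, 0, 0, -0.035],
  [0.25, -0.11, 0.17, -5.2, 0, 0, -0.035],
  [0.25, -0.11, 0.17, -5.2, 0, 0, -0.035],
], squeeze=25)

```text
t: 2.82
tool_pos: [0.4955, -0.1444, 0.1726]
orientation: [-0.499, 3.1, -0.001]
force: [-0.3, 1.1, 0.6]
opening: 0.0697
```

Run:
```python
from h import *
import pickle
s=robot.read_state();print(s['t'],s['tool_pos'],s['orientation'],s['q'].round(2),s['force'],s['opening'])
for n in['wrist','side']:
    c=cam(n);save(c,n+'3.png');pickle.dump(c,open(n+'3.pkl','wb'))
```

```text
2.8167 [ 0.4954558  -0.14440451  0.17261869] [-4.99315974e-01  3.10004708e+00 -1.31044815e-03] [-0.38 -0.05  1.81  0.    1.39 -2.27] [-0.32930743  1.06123416  0.62155613] 0.06967714689006083
```

View pics/wrist3.png

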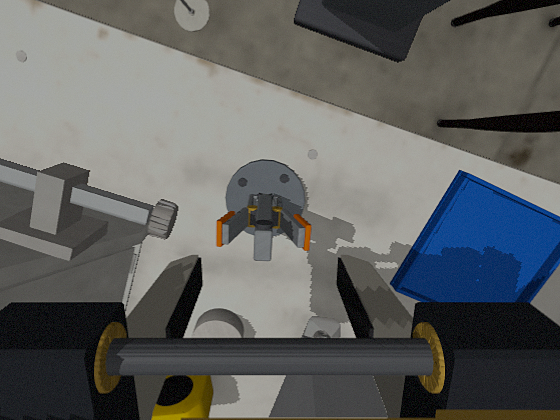

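View pics/side3.png

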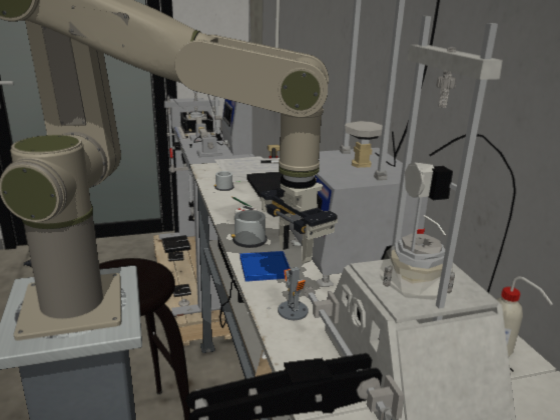

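Run:
```python
from h import *
import pickle
c=pickle.load(open('wrist3.pkl','rb'))
im=cv2.cvtColor(c['image'],cv2.COLOR_RGB2BGR)[150:270,140:340];cv2.imwrite('pics/w3z.png',cv2.resize(im,None,fx=4,fy=4,interpolation=cv2.INTER_CUBIC))
```

```text
(no output)
```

View pics/w3z.png

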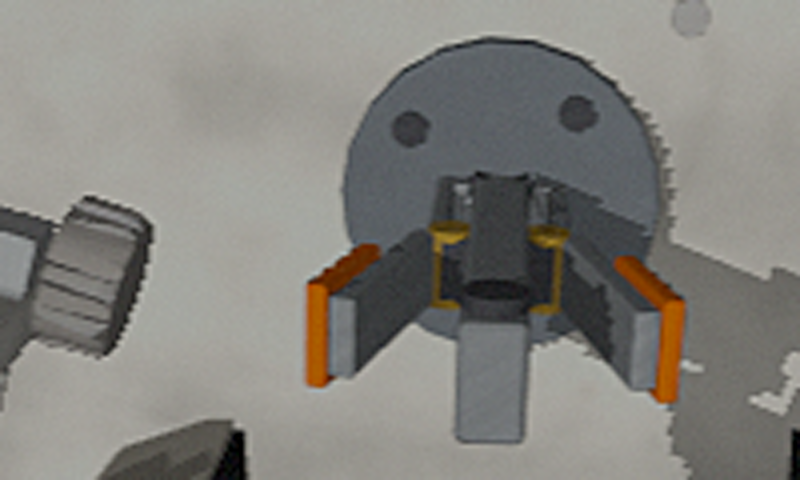

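Run:
```python
from h import *
import pickle
c=pickle.load(open('wrist3.pkl','rb'))
P=lambda u,v,z:plane(c,(140+u/4,150+v/4),z)
L1,L2,R1,R2=P(307,284,.1025),P(307,386,.1025),P(685,300,.1025),P(678,402,.1025)
d=(R1+R2-L1-L2);print('ctr',(L1+L2+R1+R2)/4,np.linalg.norm(d)/2,'yaw',np.degrees(np.arctan2(-d[0],d[1])))
for a,b in((L1,L2),(R1,R2)): e=b-a;print(np.degrees(np.arctan2(e[1],e[0])),np.linalg.norm(e))
S=[P(458,322,.1155),P(530,322,.1155),P(523,443,.1155),P(455,443,.1155)]
print('stem',sum(S)/4);k=(S[1]+S[2]-S[0]-S[3])/2
print([np.degrees(np.arctan2(v[1],v[0])) for v in(S[3]-S[0],S[2]-S[1])],np.degrees(np.arctan2(-k[0],k[1])),np.linalg.norm(k))
s=robot.read_state();T=R.from_rotvec(s['orientation']).as_matrix();p=s['tool_pos'];print('tool yaw',np.degrees(np.arctan2(-T[0,1],T[1,1])),p)
w=pickle.load(open('wrist2.pkl','rb'))
print('stem tri',tri(w,(271.5,195),c,(140+491/4,150+382/4)))
K0=tri(w,(180+104/4,120+233/4),c,(140+100/4,150+280/4));print('knob',K0)
yv=T[:,1];C=sum(S)/4
for nm,u,z in(('k far',(152,225),.1),('k near',(105,355),.1)): print(nm,(P(*u,z)-C)@yv,(P(*u,.09)-C)@yv)
```

```text
ctr [ 0.49393624 -0.14787463  0.1025    ] 0.0595477678727044 yaw 15.679166820493796
15.811113362728024 0.01724165171808924
16.57970285174243 0.01735794555583109
stem [ 0.49541568 -0.14768709  0.1155    ]
[np.float64(16.26711981770603), np.float64(15.339616743747149)] 18.28896196783258 0.010524650790306563
tool yaw 18.271107470769984 [ 0.49583868 -0.14494683  0.17306173]
stem tri (array([ 0.49543925, -0.14729382,  0.1149048 ]), np.float64(0.0009192998527011283))
knob (array([ 0.50685014, -0.21187179,  0.09322908]), np.float64(0.0006025737153416729))
k far -0.0532962628712666 -0.05595244893933962
k near -0.062499722671355465 -0.06558797969146446
```

drive_tool([
  [0.25, 0, 0, -0.5, 0, 0, -0.03],
  [0.25, -0.01, -0.02, -1.1, 0, 0, -0.03],
  [0.25, -0.01, -0.02, -1.6, 0, 0, -0.03],
  [0.25, -0.01, -0.02, -2.0, 0, 0, -0.03],
  [0.25, -0.01, -0.02, -2.4, 0, 0, -0.03],
  [0.25, -0.01, -0.02, -2.8, 0, 0, -0.03],
  [0.25, -0.01, -0.02, -3.1, 0, 0, -0.03],
  [0.25, -0.01, -0.02, -3.1, 0, 0, -0.03],
  [0.25, -0.01, -0.02, -3.1, 0, 0, -0.03],
  [0.25, -0.01, -0.02, -3.1, 0, 0, -0.03],
])

```text
t: 3.75
tool_pos: [0.4949, -0.1456, 0.0941]
orientation: [-0.451, 3.109, -0.0]
force: [0.4, -0.1, -0.4]
opening: 0.0699
```

Run:
```python
from h import *
import pickle
s=robot.read_state();print(s['t'],s['tool_pos'],s['orientation'],s['force'],s['opening'])
for n in['wrist','side']:
    c=cam(n);save(c,n+'4.png');pickle.dump(c,open(n+'4.pkl','wb'))
c=cam('side');cv2.imwrite('pics/side4z.png',cv2.resize(cv2.cvtColor(c['image'],cv2.COLOR_RGB2BGR)[220:330,220:360],None,fx=5,fy=5,interpolation=cv2.INTER_CUBIC))
```

```text
3.75 [ 0.49493188 -0.14563947  0.09410331] [-4.51107165e-01  3.10850749e+00 -4.90149463e-04] [ 0.42606136 -0.12001943 -0.41638636] 0.0698605249001171
```

View pics/wrist4.png

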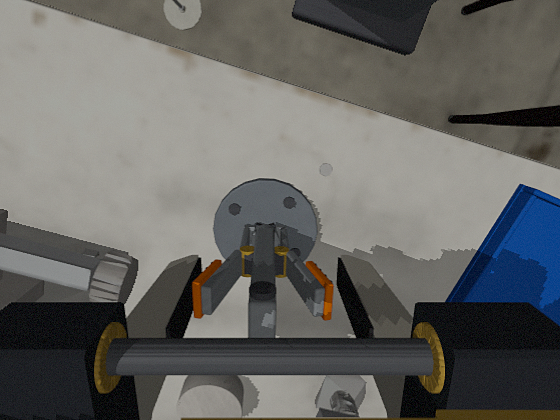

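View pics/side4z.png

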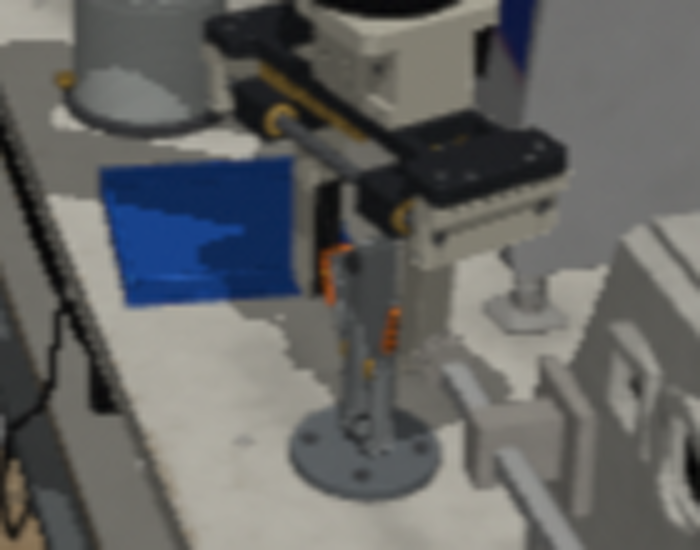

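drive_tool([
  [0.34, 0.02, -0.06, 0, 0, 0, 0],
  [0.4, 0.02, -0.06, 0, 0, 0, 0],
  [0.5, 0.02, -0.06, 0, 0, 0, 0],
  [0.62, 0.02, -0.06, 0, 0, 0, 0],
  [0.62, 0.02, -0.06, 0, 0, 0, 0],
  [0.62, 0.02, -0.06, 0, 0, 0, 0],
  [0.62, 0.02, -0.06, 0, 0, 0, 0],
  [0.62, 0.02, -0.06, 0, 0, 0, 0],
], squeeze=30)

```text
t: 4.57
tool_pos: [0.4974, -0.1479, 0.097]
orientation: [-0.45, 3.104, -0.004]
force: [-1.9, 0.0, 18.1]
opening: 0.0385
```

Run:
```python
from h import *
s=robot.read_state();print(s['t'],s['tool_pos'],s['orientation'],s['force'],s['wrist_torque'],s['opening'])
c=cam('wrist');save(c,'wrist5.png')
```

```text
4.5667 [ 0.49742097 -0.14794604  0.09703998] [-0.45038322  3.10426806 -0.00439432] [-1.86148593  0.03979782 18.0758861 ] [ 0.30645428  0.50224925 -0.04326912] 0.03845247230374474
```

View pics/wrist5.png

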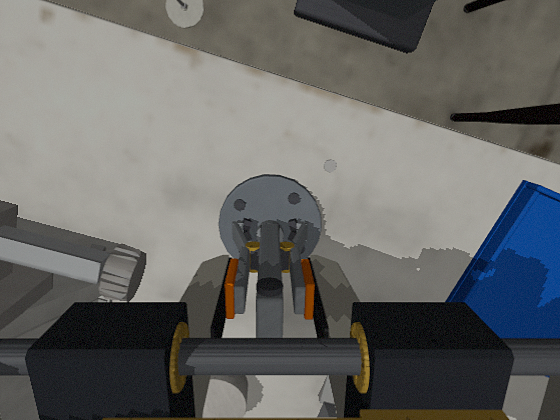

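drive_tool([
  [0.62, 0.08, -0.07, 0.2, 0, 0, 0],
  [0.62, 0.1, -0.08, 0.4, 0, 0, 0],
  [0.62, 0.1, -0.08, 0.7, 0, 0, 0],
  [0.62, 0.1, -0.08, 1.0, 0, 0, 0],
  [0.62, 0.1, -0.08, 1.4, 0, 0, 0],
  [0.62, 0.1, -0.08, 1.8, 0, 0, 0],
  [0.62, 0.1, -0.08, 2.4, 0, 0, 0],
  [0.62, 0.1, -0.08, 3.0, 0, 0, 0],
  [0.62, 0.1, -0.08, 3.6, 0, 0, 0],
  [0.62, 0.1, -0.08, 4.0, 0, 0, 0],
  [0.62, 0.1, -0.08, 4.0, 0, 0, 0],
  [0.62, 0.1, -0.08, 4.0, 0, 0, 0],
])

```text
t: 5.62
tool_pos: [0.498, -0.1491, 0.1943]
orientation: [-0.451, 3.108, -0.001]
force: [-0.2, 0.2, -1.0]
opening: 0.0381
```

Run:
```python
from h import *
import pickle
s=robot.read_state();print(s['t'],s['tool_pos'],s['orientation'],s['force'],s['wrist_torque'],s['opening'],s['q'].round(2))
for n in['wrist','side']:
    c=cam(n);save(c,n+'6.png');pickle.dump(c,open(n+'6.pkl','wb'))
cv2.imwrite('pics/side6z.png',cv2.resize(cv2.cvtColor(c['image'],cv2.COLOR_RGB2BGR)[160:330,220:360],None,fx=3.5,fy=3.5,interpolation=cv2.INTER_CUBIC))
```

```text
5.6167 [ 0.49800199 -0.14914496  0.1943311 ] [-4.50974036e-01  3.10768589e+00 -1.22421754e-03] [-0.15525854  0.22702491 -1.03805601] [ 0.06785858  0.03948775 -0.05157687] 0.03812027332891442 [-0.39 -0.06  1.77  0.    1.43 -2.25]
```

View pics/wrist6.png

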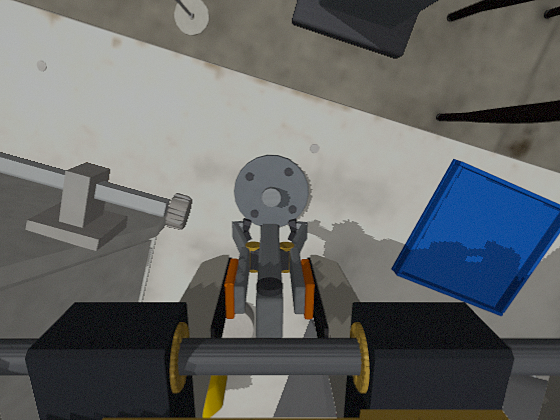

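View pics/side6z.png

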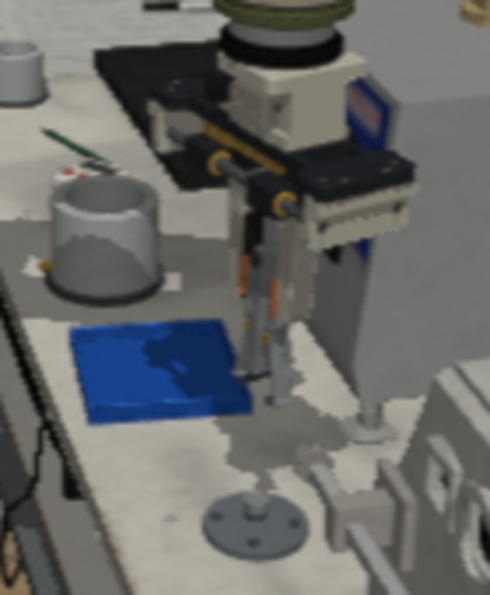

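drive_tool([
  [0.62, 0, 0.3, 0.3, 0, 0, 0],
  [0.62, 0, 0.9, 0.7, 0, 0, 0],
  [0.62, -0.1, 1.7, 1.0, 0, 0, 0],
  [0.62, -0.2, 2.6, 1.1, 0, 0, 0],
  [0.62, -0.2, 3.6, 1.1, 0, 0, 0],
  [0.62, -0.3, 4.6, 1.1, 0, 0, 0],
  [0.62, -0.3, 5.6, 1.1, 0, 0, 0],
  [0.62, -0.4, 6.6, 1.1, 0, 0, 0],
  [0.62, -0.4, 7.6, 1.1, 0, 0, 0],
  [0.62, -0.5, 8.6, 1.1, 0, 0, 0],
  [0.62, -0.5, 9.6, 1.1, 0, 0, 0],
  [0.62, -0.6, 10.6, 1.1, 0, 0, 0],
  [0.62, -0.6, 11.6, 1.1, 0, 0, 0],
  [0.62, -0.7, 12.5, 1.1, 0, 0, 0],
  [0.62, -0.7, 13.4, 1.1, 0, 0, 0],
  [0.62, -0.7, 14.2, 1.1, 0, 0, 0],
  [0.62, -0.7, 14.8, 1.1, 0, 0, 0],
  [0.62, -0.7, 15.1, 1.1, 0, 0, 0],
  [0.62, -0.7, 15.1, 1.1, 0, 0, 0],
  [0.62, -0.7, 15.1, 1.1, 0, 0, 0],
])

```text
t: 7.38
tool_pos: [0.4797, 0.2284, 0.2208]
orientation: [0.452, -3.108, 0.001]
force: [-0.1, 0.0, -1.1]
opening: 0.0385
```

Run:
```python
from h import *
import pickle
c=cam('scene');save(c,'scene7.png');pickle.dump(c,open('scene7.pkl','wb'))
c=cam('side');save(c,'side7.png');pickle.dump(c,open('side7.pkl','wb'))
s=robot.read_state();print(s['t'],s['tool_pos'],s['orientation'],s['force'],s['wrist_torque'],s['opening'],s['q'].round(2))
c=cam('wrist');save(c,'wrist7.png');pickle.dump(c,open('wrist7.pkl','wb'))
cv2.imwrite('pics/w7z.png',cv2.resize(cv2.cvtColor(c['image'],cv2.COLOR_RGB2BGR)[120:330,170:370],None,fx=3.5,fy=2.8 if 0 else 2.8,interpolation=cv2.INTER_CUBIC))
```

```text
7.4833 [0.48000089 0.22770802 0.22095103] [ 4.50195300e-01 -3.10865629e+00  7.80138858e-04] [ 0.45030578  0.70796949 -1.15684338] [ 0.04905356 -0.02384268 -0.03116711] 0.03861440447650189 [ 0.35 -0.04  1.71 -0.    1.48 -1.51]
```

View pics/wrist7.png

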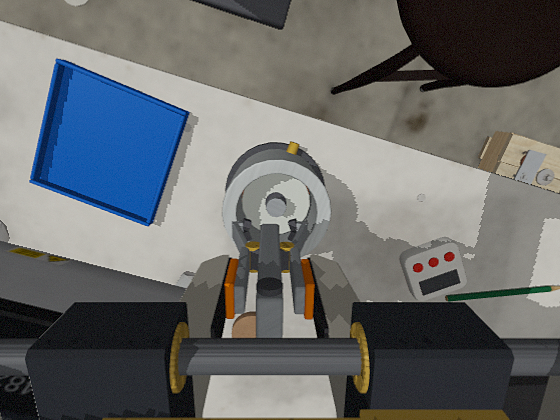

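View pics/scene7.png

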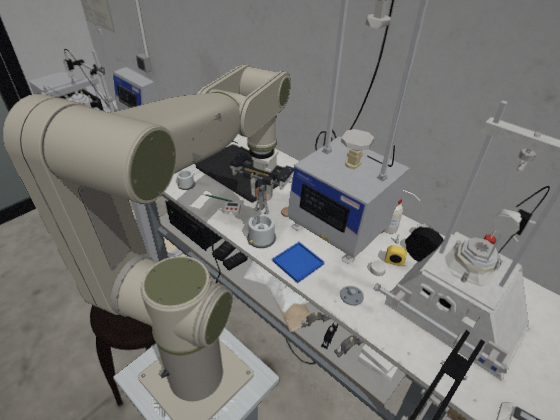

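Run:
```python
from h import *
import pickle
for n in('wrist6','wrist7'):
    c=pickle.load(open(n+'.pkl','rb'))
    cv2.imwrite('pics/%sz.png'%n,cv2.resize(cv2.cvtColor(c['image'],cv2.COLOR_RGB2BGR)[130:280,200:350],None,fx=4,fy=4,interpolation=cv2.INTER_CUBIC))
```

```text
(no output)
```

View pics/wrist7z.png

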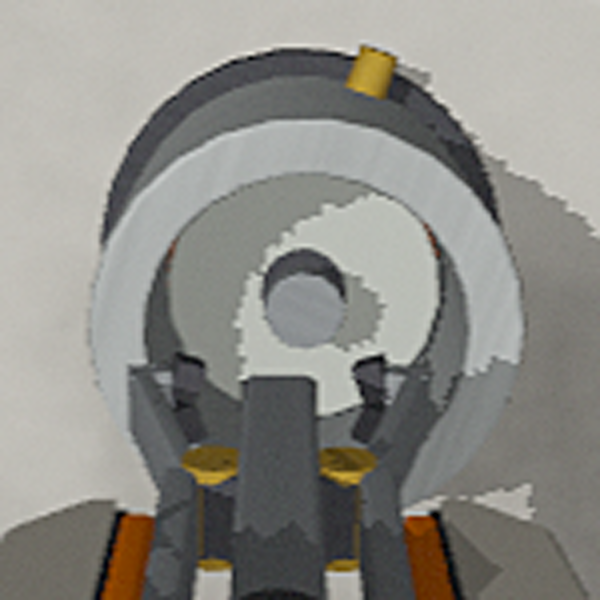

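View pics/wrist6z.png

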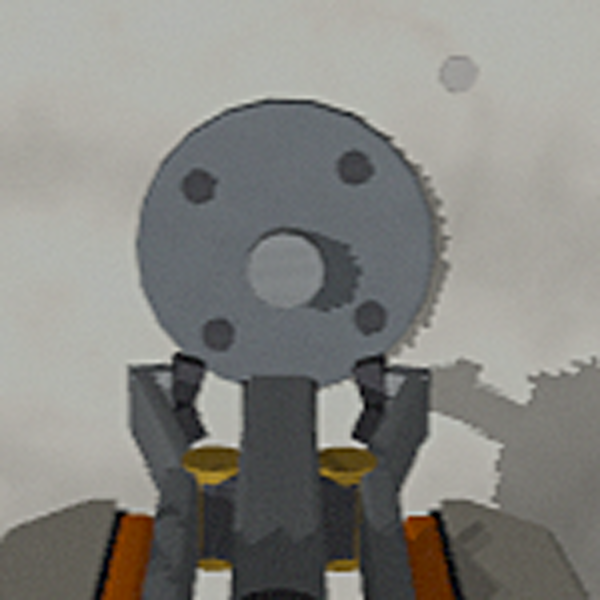

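drive_tool([
  [0.62, -0.7, 0, 0, 0, 0, 0],
  [0.62, -1.4, 0, 0, 0, 0, 0],
  [0.62, -2.1, 0, 0, 0, 0, 0],
  [0.62, -2.8, 0, 0, 0, 0, 0],
  [0.62, -2.8, 0, 0, 0, 0, 0],
  [0.62, -2.8, 0, 0, 0, 0, 0],
  [0.62, -2.8, 0, 0, 0, 0, 0],
])

```text
t: 8.12
tool_pos: [0.4107, 0.2281, 0.2215]
orientation: [-0.45, 3.108, 0.0]
force: [-0.1, -0.6, -1.3]
opening: 0.0385
```

Run:
```python
from h import *
import pickle
s=robot.read_state();print(s['t'],s['tool_pos'],s['orientation'],s['dq'].max())
c=cam('wrist');save(c,'wrist8.png');pickle.dump(c,open('wrist8.pkl','wb'))
cv2.imwrite('pics/wrist8z.png',cv2.resize(cv2.cvtColor(c['image'],cv2.COLOR_RGB2BGR)[200:350,180:330],None,fx=4,fy=4,interpolation=cv2.INTER_CUBIC))
```

```text
8.1167 [0.4107404  0.22807032 0.22147578] [-4.49783686e-01  3.10812871e+00  4.28384233e-05] 0.015162938590272962
```

View pics/wrist8.png

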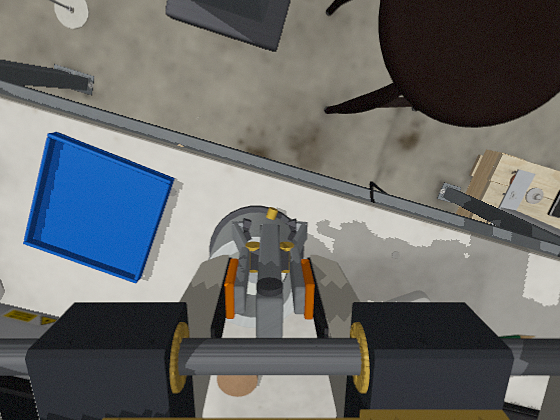

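drive_tool([
  [0.62, 0.3, 0, 1.0, 0, 0, 0],
  [0.62, 0.9, 0, 2.0, 0, 0, 0],
  [0.62, 1.6, 0, 2.8, 0, 0, 0],
  [0.62, 2.3, 0, 3.4, 0, 0, 0],
  [0.62, 3.0, 0, 3.6, 0, 0, 0],
  [0.62, 3.6, 0, 3.6, 0, 0, 0],
  [0.62, 4.0, 0, 3.6, 0, 0, 0],
  [0.62, 4.0, 0, 3.6, 0, 0, 0],
  [0.62, 4.0, 0, 3.6, 0, 0, 0],
  [0.62, 4.0, 0, 3.6, 0, 0, 0],
])

```text
t: 9.0
tool_pos: [0.5096, 0.2284, 0.3105]
orientation: [0.451, -3.108, 0.0]
force: [0.4, 0.4, -1.2]
opening: 0.0384
```

Run:
```python
from h import *
import pickle
s=robot.read_state();print(s['t'],s['tool_pos'],s['orientation'],s['dq'].max())
c=cam('wrist');save(c,'wrist9.png');pickle.dump(c,open('wrist9.pkl','wb'))
cv2.imwrite('pics/wrist9z.png',cv2.resize(cv2.cvtColor(c['image'],cv2.COLOR_RGB2BGR)[80:230,200:350],None,fx=4,fy=4,interpolation=cv2.INTER_CUBIC))
```

```text
9.0 [0.50957971 0.22840393 0.31046571] [ 4.50756689e-01 -3.10758019e+00  2.24002262e-04] 0.006761616487348837
```

View pics/wrist9z.png

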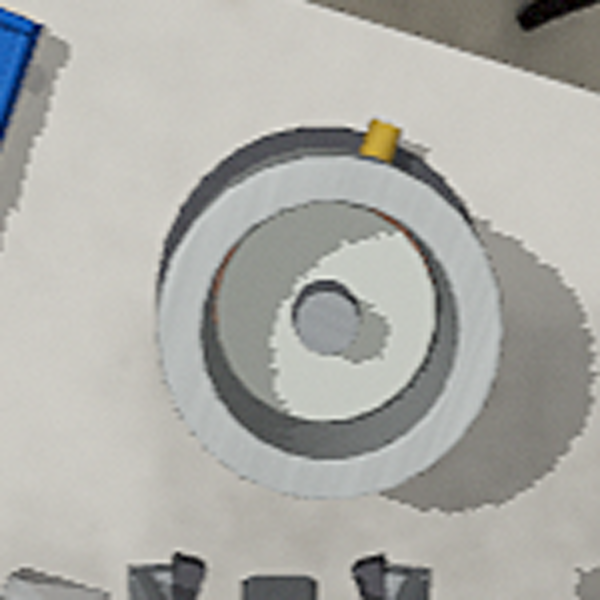

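View pics/wrist9.png

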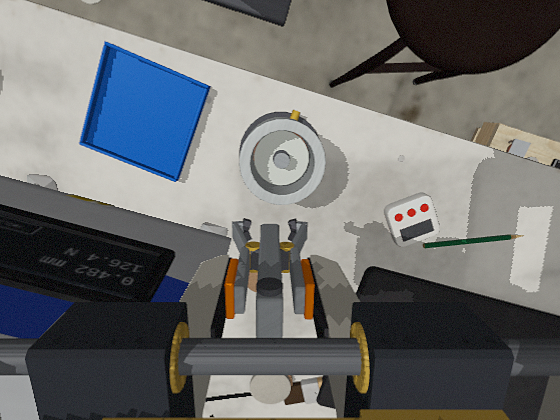

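Run:
```python
from h import *
import pickle
L=lambda n:pickle.load(open(n+'.pkl','rb'))
w6,w7,w9=L('wrist6'),L('wrist7'),L('wrist9')
k7=(200+306/4,130+311/4);k9=(200+327/4,80+319/4)
print('knob tri',tri(w7,k7,w9,k9))
for z in(.054,.064,.074): print(z,plane(w7,k7,z).round(4),plane(w9,k9,z).round(4))
# mouth: outer rim via ellipse points mean of extremes
m9=(200+330/4,80+326/4);print('mouth9',plane(w9,m9,.079))
ri=[plane(w9,(200+u/4,80+v/4),.079) for u,v in((157,326),(503,326),(330,155),(330,497))];print('rim',np.mean(ri,0),np.linalg.norm(ri[0]-ri[1]),np.linalg.norm(ri[2]-ri[3]))
print('head widths mm, z from size', [353.3*.018/(d/4) for d in(83,70)],w7['T'][2,3],w9['T'][2,3])
post=plane(w6,(271.5,198),.026);print('post',post)
# tongs foot in tool frame, from jaw tips & stem end
T=R.from_rotvec([-0.451,3.108,-.001]).as_matrix()
print('post rel TCP in grasp, tool frame',T.T@(post-np.array([.4974,-.1479,post[2]])))
g=np.array([.49800,-.14914,.1943]);s6=g
for n,z,pts in(('tips',.1943-.0075-.0635-.0095,((187,358),(373,358))),('stem end -x face',.1943-.071,((248,378),(315,378)))):
    P=[plane(w6,(200+u/4,130+v/4),z) for u,v in pts];print(n,[(T.T@(p-g)).round(4) for p in P])
# tray corners
h=cv2.cvtColor(w9['image'],cv2.COLOR_RGB2HSV);m=((h[...,0]>105)&(h[...,0]<125)&(h[...,1]>150)&(h[...,2]>50)).astype(np.uint8);m[:,225:]=0;m[190:]=0
ct=max(cv2.findContours(m,0,2)[0],key=cv2.contourArea);q=cv2.approxPolyDP(ct,6,True)[:,0];print(q.tolist())
P=np.array([plane(w9,u,.016) for u in q]);print(P.round(4),P.mean(0),[np.linalg.norm(P[i]-P[i-1]).round(4) for i in range(len(P))])
b=cv2.minAreaRect(np.array([plane(w9,u,.016)[:2]*1000 for u in ct[:,0]],np.float32));print(b)
```

```text
knob tri (array([0.48035392, 0.23516475, 0.06805627]), np.float64(0.00022747908983334014))
0.054 [0.4841 0.2367 0.054 ] [0.4822 0.2361 0.054 ]
0.064 [0.4814 0.2357 0.064 ] [0.4809 0.2354 0.064 ]
0.074 [0.4787 0.2347 0.074 ] [0.4796 0.2346 0.074 ]
mouth9 [0.48050357 0.23551073 0.079     ]
rim [0.48126823 0.23574882 0.079     ] 0.09112696773190426 0.09020710114181371
head widths mm, z from size [0.30647710843373493, 0.3633942857142857] 0.3615054752948649 0.4510958038105818
post [ 0.49532273 -0.1469594   0.026     ]
post rel TCP in grasp, tool frame [ 1.72423950e-03  1.49223362e-03 -2.78177282e-06]
tips [array([ 0.0102, -0.014 ,  0.0805]), array([0.0102, 0.0166, 0.0805])]
stem end -x face [array([ 0.01  , -0.0038,  0.071 ]), array([0.01  , 0.0068, 0.071 ])]
[[105, 42], [80, 144], [175, 181], [209, 86]]
[[ 0.4175  0.0107  0.016 ]
 [ 0.5383 -0.001   0.016 ]
 [ 0.5504  0.1188  0.016 ]
 [ 0.4294  0.1331  0.016 ]] [0.48392091 0.0654108  0.016     ] [np.float64(0.123), np.float64(0.1214), np.float64(0.1204), np.float64(0.1218)]
((483.9042663574219, 65.85420227050781), (124.26170349121094, 122.95318603515625), 84.1494369506836)
```

drive_tool([
  [0.62, -0.5, 0.1, -0.3, 0, 0, 0],
  [0.62, -1.1, 0.23, -0.8, 0, 0, 0],
  [0.62, -1.1, 0.23, -1.6, 0, 0, 0],
  [0.62, -1.1, 0.23, -2.4, 0, 0, 0],
  [0.62, -1.1, 0.23, -3.2, 0, 0, 0],
  [0.62, -1.1, 0.23, -4.0, 0, 0, 0],
  [0.62, -1.1, 0.23, -4.7, 0, 0, 0],
  [0.62, -1.1, 0.23, -5.2, 0, 0, 0],
  [0.62, -1.1, 0.23, -5.6, 0, 0, 0],
  [0.62, -1.1, 0.23, -5.6, 0, 0, 0],
  [0.62, -1.1, 0.23, -5.6, 0, 0, 0],
  [0.62, -1.1, 0.23, -5.6, 0, 0, 0],
])

```text
t: 10.05
tool_pos: [0.4832, 0.2346, 0.1724]
orientation: [-0.451, 3.107, 0.001]
force: [-0.1, 0.3, -0.4]
opening: 0.0379
```

Run:
```python
from h import *
import pickle
s=robot.read_state();print(s['t'],s['tool_pos'],s['orientation'],s['force'],s['dq'].max())
c=cam('wrist');save(c,'wrist10.png');pickle.dump(c,open('wrist10.pkl','wb'))
cv2.imwrite('pics/wrist10z.png',cv2.resize(cv2.cvtColor(c['image'],cv2.COLOR_RGB2BGR)[150:300,200:350],None,fx=4,fy=4,interpolation=cv2.INTER_CUBIC))
c=cam('side');cv2.imwrite('pics/side10z.png',cv2.resize(cv2.cvtColor(c['image'],cv2.COLOR_RGB2BGR)[140:260,190:330],None,fx=4,fy=4,interpolation=cv2.INTER_CUBIC))
```

```text
10.05 [0.48319496 0.2345511  0.17239798] [-4.51049476e-01  3.10731940e+00  6.04312351e-04] [-0.11593584  0.34130526 -0.40205262] -0.0005869188167672196
```

View pics/wrist10z.png

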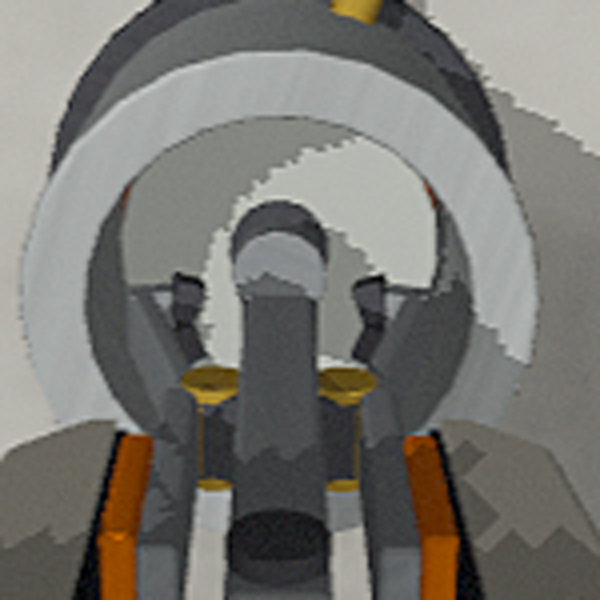

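View pics/side10z.png

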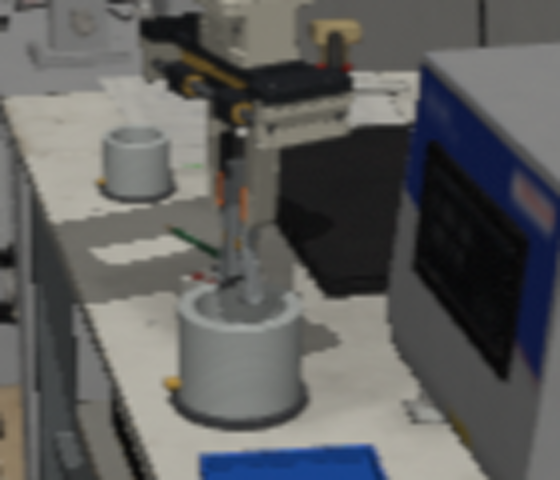

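Run:
```python
from h import *
import pickle
w=pickle.load(open('wrist10.pkl','rb'));w9=pickle.load(open('wrist9.pkl','rb'))
T=R.from_rotvec([-.451,3.1073,.0006]).as_matrix();p=np.array([.4832,.2346,.1724])
P=lambda u,v,z:plane(w,(200+u/4,150+v/4),z)
for z in(.06,.066,.072):
    f=P(279,233,z);l=P(233,275,z);r=P(326,275,z); print(z,'front edge',(T.T@(f-p))[:2].round(4),'lr',(T.T@(l-p))[:2].round(4),(T.T@(r-p))[:2].round(4),np.linalg.norm(l-r).round(4))
for z in(.0994,.1014,.1034):
    print('stem',[(T.T@(P(u,297,z)-p))[:2].round(4) for u in(243,317)])
print('tips low front',[(T.T@(P(u,275,.1724-.071-.0145)-p))[:2].round(4) for u in(203,355)])
```

```text
0.06 front edge [0.0087 0.0012] lr [ 0.0005 -0.0074] [0.0005 0.0101] 0.0175
0.066 front edge [0.0105 0.0012] lr [ 0.0025 -0.0072] [0.0024 0.0098] 0.0171
0.072 front edge [0.0122 0.0012] lr [ 0.0044 -0.0071] [0.0044 0.0096] 0.0167
stem [array([ 0.0095, -0.0046]), array([0.0095, 0.0072])]
stem [array([ 0.0102, -0.0046]), array([0.0102, 0.0071])]
stem [array([ 0.0109, -0.0046]), array([0.0109, 0.007 ])]
tips low front [array([ 0.0092, -0.0116]), array([0.0092, 0.0139])]
```

drive_tool([
  [0.62, 0, 0, -0.3, 0, 0, 0],
  [0.62, 0, 0, -0.6, 0, 0, 0],
  [0.62, 0, 0, -0.8, 0, 0, 0],
  [0.62, 0, 0, -0.9, 0, 0, 0],
  [0.62, 0, 0, -1.0, 0, 0, 0],
  [0.62, 0, 0, -1.0, 0, 0, 0],
  [0.62, 0, 0, -1.0, 0, 0, 0],
])

```text
t: 10.73
tool_pos: [0.4825, 0.2342, 0.146]
orientation: [0.451, -3.109, 0.0]
force: [0.5, -0.8, -2.0]
opening: 0.0387
```

Run:
```python
from h import *
import pickle
s=robot.read_state();print(s['t'],s['tool_pos'],s['orientation'],s['force'],s['wrist_torque'])
c=cam('wrist');save(c,'wrist11.png');pickle.dump(c,open('wrist11.pkl','wb'))
cv2.imwrite('pics/wrist11z.png',cv2.resize(cv2.cvtColor(c['image'],cv2.COLOR_RGB2BGR)[150:300,200:350],None,fx=4,fy=4,interpolation=cv2.INTER_CUBIC))
```

```text
10.7333 [0.48254264 0.23422471 0.14599591] [ 4.51032890e-01 -3.10876270e+00  1.22460091e-04] [ 0.47395885 -0.77886865 -2.03220193] [ 0.02902101 -0.01015394 -0.03475367]
```

View pics/wrist11z.png

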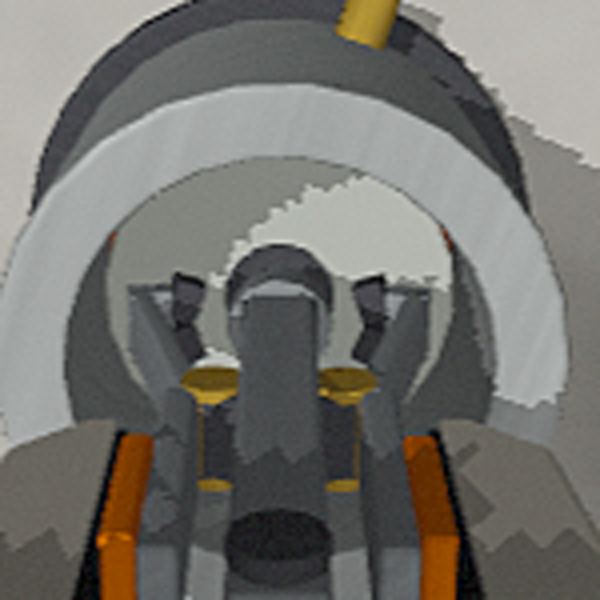

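drive_tool([
  [0.62, 0, 0, -0.03, 0, 0, 0],
  [0.62, 0, 0, -0.06, 0, 0, 0],
  [0.62, 0, 0, -0.09, 0, 0, 0],
  [0.62, 0, 0, -0.12, 0, 0, 0],
  [0.62, 0, 0, -0.12, 0, 0, 0],
])

```text
t: 11.2
tool_pos: [0.4825, 0.2342, 0.143]
orientation: [0.451, -3.109, 0.0]
force: [-0.1, 0.1, -1.8]
opening: 0.0382
```

drive_tool([
  [0.62, 0, 0, -0.02, 0, 0, 0],
  [0.62, 0, 0, -0.04, 0, 0, 0],
  [0.62, 0, 0, -0.06, 0, 0, 0],
  [0.62, 0, 0, -0.08, 0, 0, 0],
  [0.62, 0, 0, -0.08, 0, 0, 0],
])

```text
t: 11.62
tool_pos: [0.4825, 0.2342, 0.141]
orientation: [0.451, -3.109, 0.0]
force: [-0.3, -0.7, -1.4]
opening: 0.0387
```

drive_tool([
  [0.62, 0, 0, -0.02, 0, 0, 0],
  [0.62, 0, 0, -0.04, 0, 0, 0],
  [0.62, 0, 0, -0.06, 0, 0, 0],
  [0.62, 0, 0, -0.08, 0, 0, 0],
  [0.62, 0, 0, -0.08, 0, 0, 0],
])

```text
t: 12.03
tool_pos: [0.4825, 0.2342, 0.139]
orientation: [0.451, -3.109, 0.0]
force: [-0.5, 0.1, -1.3]
opening: 0.0383
```

Run:
```python
from h import *
import pickle
s=robot.read_state();print(s['t'],s['tool_pos'],s['force'],s['wrist_torque'])
c=cam('wrist');save(c,'wrist12.png')
cv2.imwrite('pics/wrist12z.png',cv2.resize(cv2.cvtColor(c['image'],cv2.COLOR_RGB2BGR)[150:300,200:350],None,fx=4,fy=4,interpolation=cv2.INTER_CUBIC))
```

```text
12.0333 [0.48251532 0.23422549 0.13897684] [-0.46194052  0.09801379 -1.33056757] [ 0.00938317 -0.0207131   0.01867342]
```

View pics/wrist12z.png

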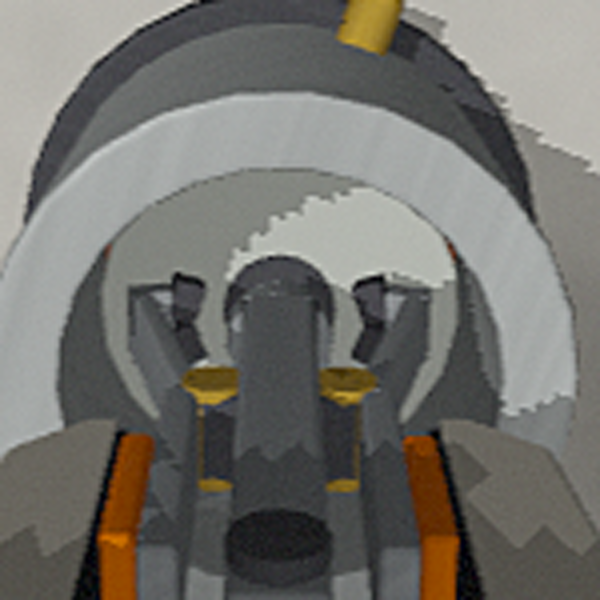

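drive_tool([
  [0.62, 0, 0, -0.02, 0, 0, 0],
  [0.62, 0, 0, -0.04, 0, 0, 0],
  [0.62, 0, 0, -0.06, 0, 0, 0],
  [0.62, 0, 0, -0.06, 0, 0, 0],
])

```text
t: 12.42
tool_pos: [0.4825, 0.2342, 0.1375]
orientation: [0.451, -3.109, 0.0]
force: [-0.3, 0.1, -0.8]
opening: 0.0385
```

drive_tool([
  [0.62, 0, 0, -0.02, 0, 0, 0],
  [0.62, 0, 0, -0.04, 0, 0, 0],
  [0.62, 0, 0, -0.06, 0, 0, 0],
  [0.62, 0, 0, -0.06, 0, 0, 0],
])

```text
t: 12.75
tool_pos: [0.4825, 0.2342, 0.136]
orientation: [0.451, -3.109, 0.0]
force: [-0.4, 0.1, -0.5]
opening: 0.0381
```

drive_tool([
  [0.62, 0, 0, -0.02, 0, 0, 0],
  [0.62, 0, 0, -0.04, 0, 0, 0],
  [0.62, 0, 0, -0.06, 0, 0, 0],
  [0.62, 0, 0, -0.06, 0, 0, 0],
])

```text
t: 13.08
tool_pos: [0.4825, 0.2342, 0.1345]
orientation: [0.451, -3.109, 0.0]
force: [0.7, -0.7, -1.0]
opening: 0.0384
```

drive_tool([
  [0.62, 0, 0, -0.02, 0, 0, 0],
  [0.62, 0, 0, -0.04, 0, 0, 0],
  [0.62, 0, 0, -0.04, 0, 0, 0],
])

```text
t: 13.33
tool_pos: [0.4825, 0.2342, 0.1335]
orientation: [0.451, -3.109, 0.0]
force: [0.4, 0.4, -1.2]
opening: 0.0378
```

Run:
```python
from h import *
c=cam('wrist');save(c,'wrist13.png')
cv2.imwrite('pics/wrist13z.png',cv2.resize(cv2.cvtColor(c['image'],cv2.COLOR_RGB2BGR)[150:300,200:350],None,fx=4,fy=4,interpolation=cv2.INTER_CUBIC))
```

```text
(no output)
```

View pics/wrist13z.png

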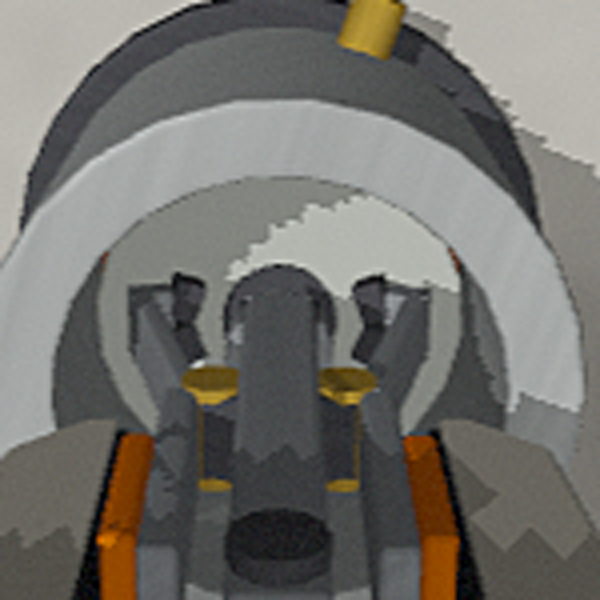

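drive_tool([
  [0.62, 0, 0, -0.02, 0, 0, 0],
  [0.62, 0, 0, -0.04, 0, 0, 0],
  [0.62, 0, 0, -0.04, 0, 0, 0],
])

```text
t: 13.63
tool_pos: [0.4827, 0.2343, 0.1328]
orientation: [-0.451, 3.109, 0.0]
force: [0.2, -0.9, -0.3]
opening: 0.0386
```

drive_tool([
  [0.62, 0, 0, -0.02, 0, 0, 0],
  [0.62, 0, 0, -0.04, 0, 0, 0],
  [0.62, 0, 0, -0.04, 0, 0, 0],
])

```text
t: 13.88
tool_pos: [0.4828, 0.2344, 0.1327]
orientation: [-0.451, 3.108, 0.0]
force: [-2.0, -0.7, 6.8]
opening: 0.0384
```

drive_tool([
  [0.62, 0, 0, -0.02, 0, 0, 0],
  [0.62, 0, 0, -0.04, 0, 0, 0],
  [0.62, 0, 0, -0.04, 0, 0, 0],
])

```text
t: 14.13
tool_pos: [0.4831, 0.2345, 0.1326]
orientation: [-0.451, 3.108, 0.0]
force: [-6.4, -1.9, 13.1]
opening: 0.0382
```

drive_tool([
  [0.62, 0, 0, 0.03, 0, 0, 0],
  [0.62, 0, 0, 0.05, 0, 0, 0],
  [0.62, 0, 0, 0.05, 0, 0, 0],
])

```text
t: 14.38
tool_pos: [0.4829, 0.2344, 0.1327]
orientation: [-0.451, 3.108, 0.0]
force: [-3.4, -0.9, 6.6]
opening: 0.0387
```

Run:
```python
from h import *
s=robot.read_state();print(s['t'],s['tool_pos'],s['orientation'],s['force'],s['wrist_torque'])
c=cam('wrist');save(c,'wrist14.png')
cv2.imwrite('pics/wrist14z.png',cv2.resize(cv2.cvtColor(c['image'],cv2.COLOR_RGB2BGR)[150:300,200:350],None,fx=4,fy=4,interpolation=cv2.INTER_CUBIC))
```

```text
14.3833 [0.48287883 0.2343829  0.13269247] [-4.51007584e-01  3.10819204e+00  2.70171587e-04] [-3.39095501 -0.87166601  6.61622636] [-0.16829375  0.60461601  0.05412098]
```

View pics/wrist14z.png

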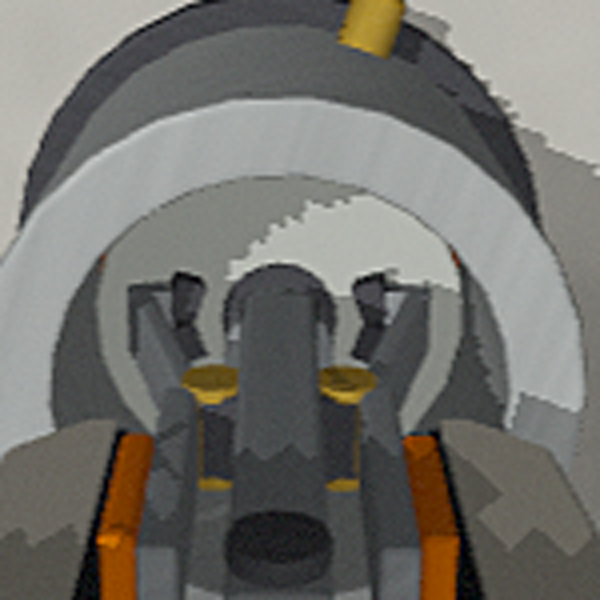

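drive_tool([
  [0.25, 0, 0, -0.03, 0, 0, 0],
  [0.25, 0, 0, -0.06, 0, 0, 0],
  [0.25, 0, 0, -0.06, 0, 0, 0],
  [0.2, 0, 0, -0.03, 0, 0, 0],
  [0.2, 0, 0, 0, 0, 0, 0],
  [0.2, 0, 0, 0, 0, 0, 0],
])

```text
t: 14.93
tool_pos: [0.4826, 0.2342, 0.1318]
orientation: [0.451, -3.109, 0.0]
force: [0.5, 0.1, -0.5]
opening: 0.0725
```

Run:
```python
from h import *
import pickle
s=robot.read_state();print(s['t'],s['tool_pos'],s['orientation'],s['force'],s['wrist_torque'],s['opening'])
c=cam('wrist');save(c,'wrist15.png');pickle.dump(c,open('wrist15.pkl','wb'))
cv2.imwrite('pics/wrist15z.png',cv2.resize(cv2.cvtColor(c['image'],cv2.COLOR_RGB2BGR)[150:330,180:370],None,fx=3.3,fy=3.3,interpolation=cv2.INTER_CUBIC))
```

```text
14.9333 [0.48256464 0.234242   0.13181547] [ 4.51046847e-01 -3.10891377e+00  2.08587563e-05] [ 0.49469473  0.14690223 -0.46799968] [ 0.07565974 -0.02193592 -0.00305153] 0.07247416919536981
```

View pics/wrist15z.png

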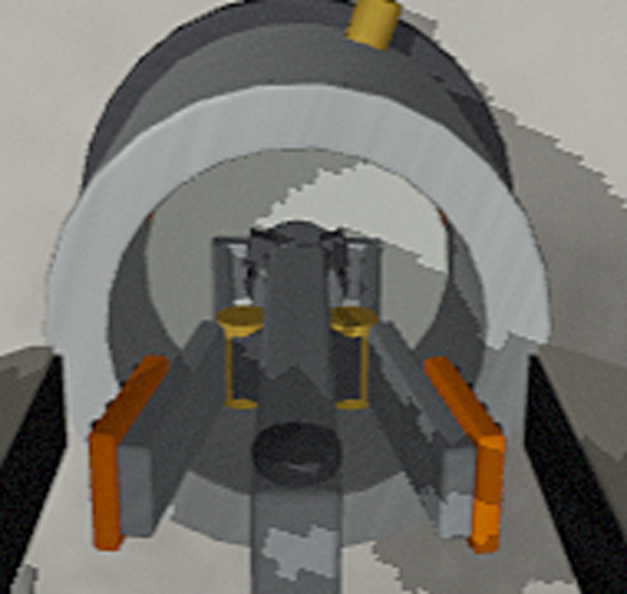

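drive_tool([
  [0.1, 0, 0, 0, 0, 0, 0],
  [0.1, 0, 0, 0.2, 0, 0, 0],
  [0.1, 0, 0, 0.7, 0, 0, 0],
  [0.1, 0, 0, 1.4, 0, 0, 0],
  [0.05, 0, 0, 2.2, 0, 0, 0],
  [0, 0, 0, 3.0, 0, 0, 0],
  [0, 0, 0, 3.6, 0, 0, 0],
  [0, 0, 0, 3.6, 0, 0, 0],
  [0, 0, 0, 3.6, 0, 0, 0],
  [0, 0, 0, 3.6, 0, 0, 0],
])

```text
t: 15.82
tool_pos: [0.4823, 0.2341, 0.2214]
orientation: [0.451, -3.109, 0.0]
force: [-0.3, 0.1, 0.2]
opening: 0.0926
```

Run:
```python
from h import *
import pickle
s=robot.read_state();print(s['t'],s['tool_pos'],s['orientation'],s['force'],s['opening'],s['q'].round(2))
c=cam('wrist');save(c,'wrist16.png');pickle.dump(c,open('wrist16.pkl','wb'))
cv2.imwrite('pics/wrist16z.png',cv2.resize(cv2.cvtColor(c['image'],cv2.COLOR_RGB2BGR)[130:310,180:370],None,fx=3.3,fy=3.3,interpolation=cv2.INTER_CUBIC))
```

```text
15.8167 [0.48232225 0.23413824 0.22135509] [ 4.51050594e-01 -3.10850598e+00  2.22399194e-04] [-0.26740711  0.06739823  0.19909045] 0.09259828458818503 [ 0.36 -0.03  1.7  -0.    1.48 -1.5 ]
```

View pics/wrist16z.png

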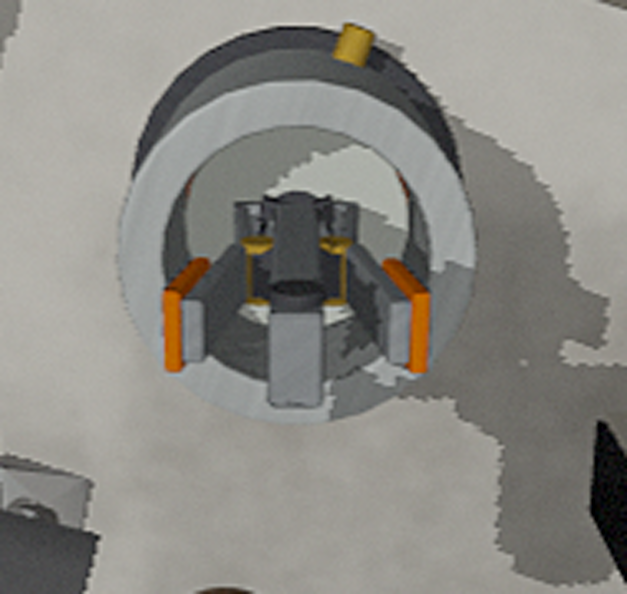

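Run:
```python
from h import *
import pickle
c=pickle.load(open('wrist16.pkl','rb'))
P=lambda u,v,z:plane(c,(180+u/3.3,130+v/3.3),z)
for zt in(.148,.151,.154):
    zf=zt-.013
    L1,L2,R1,R2=P(163,290,zf),P(166,370,zf),P(430,290,zf),P(427,370,zf)
    S=[P(268,313,zt),P(325,313,zt),P(322,405,zt),P(270,405,zt)]
    k=np.linalg.norm(S[0]+S[3]-S[1]-S[2])/2;l=np.linalg.norm(S[0]+S[1]-S[2]-S[3])/2
    d=R1+R2-L1-L2
    print(zt,'flare w',np.linalg.norm(d)/2,'stem',(sum(S)/4).round(4),k,l,'yaw',np.degrees(np.arctan2(-d[0],d[1])),[np.degrees(np.arctan2(*(b-a)[1::-1])) for a,b in((L1,L2),(R1,R2),(S[0],S[3]),(S[1],S[2]))])
    print('ratio flare/post-ref', np.linalg.norm(d)/2/k*11)
```

```text
0.148 flare w 0.054483738039072076 stem [0.4826 0.2354 0.148 ] 0.01068151751942078 0.01928122445740505 yaw 16.483449956025822 [np.float64(16.681783462950524), np.float64(16.408624722538182), np.float64(17.317275823400983), np.float64(15.183329232997536)]
ratio flare/post-ref 56.10823718073084
0.151 flare w 0.05376339514145579 stem [0.4815 0.2351 0.151 ] 0.010531711875024642 0.019010810047716892 yaw 16.483449956025822 [np.float64(16.6817834629506), np.float64(16.408624722538125), np.float64(17.31727582340099), np.float64(15.183329232997544)]
ratio flare/post-ref 56.15396182252944
0.154 flare w 0.05304305224383937 stem [0.4804 0.2348 0.154 ] 0.010381906230628459 0.018740395638028633 yaw 16.4834499560258 [np.float64(16.681783462950506), np.float64(16.40862472253842), np.float64(17.317275823401012), np.float64(15.183329232997556)]
ratio flare/post-ref 56.20100603113549
```

drive_tool([
  [0, -0.04, 0.04, 0, 0, 0, -0.1],
  [0, -0.04, 0.04, 0, 0, 0, -0.2],
  [0, -0.04, 0.04, 0, 0, 0, -0.32],
  [0, -0.04, 0.04, 0, 0, 0, -0.44],
  [0, -0.04, 0.04, 0, 0, 0, -0.56],
  [0, -0.04, 0.04, 0, 0, 0, -0.68],
  [0, -0.04, 0.04, 0, 0, 0, -0.8],
  [0, -0.04, 0.04, 0, 0, 0, -0.92],
  [0, -0.04, 0.04, 0, 0, 0, -1.04],
  [0, -0.04, 0.04, 0, 0, 0, -1.16],
  [0, -0.04, 0.04, 0, 0, 0, -1.28],
  [0, -0.04, 0.04, 0, 0, 0, -1.4],
  [0, -0.04, 0.04, 0, 0, 0, -1.5],
  [0, -0.04, 0.04, 0, 0, 0, -1.57],
  [0, -0.04, 0.04, 0, 0, 0, -1.57],
  [0, -0.04, 0.04, 0, 0, 0, -1.57],
  [0, -0.04, 0.04, 0, 0, 0, -1.57],
])

```text
t: 17.28
tool_pos: [0.4812, 0.2351, 0.2211]
orientation: [-1.875, -2.52, 0.002]
force: [-0.5, 0.3, 0.1]
opening: 0.0931
```

Run:
```python
from h import *
import pickle
s=robot.read_state();print(s['t'],s['tool_pos'],s['orientation'],s['force'],s['opening'],s['q'].round(2))
c=cam('wrist');save(c,'wrist17.png');pickle.dump(c,open('wrist17.pkl','wb'))
cv2.imwrite('pics/wrist17z.png',cv2.resize(cv2.cvtColor(c['image'],cv2.COLOR_RGB2BGR)[130:310,180:370],None,fx=3.3,fy=3.3,interpolation=cv2.INTER_CUBIC))
```

```text
17.2833 [0.48120746 0.23510833 0.22107818] [-1.87477965e+00 -2.51994374e+00  1.74098951e-03] [-0.50976906  0.29118468  0.05763849] 0.09310176771396964 [ 0.36 -0.03  1.7   0.    1.48  0.07]
```

View pics/wrist17.png

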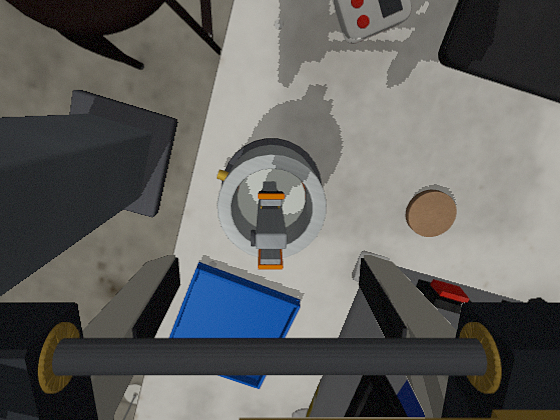

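View pics/wrist17z.png

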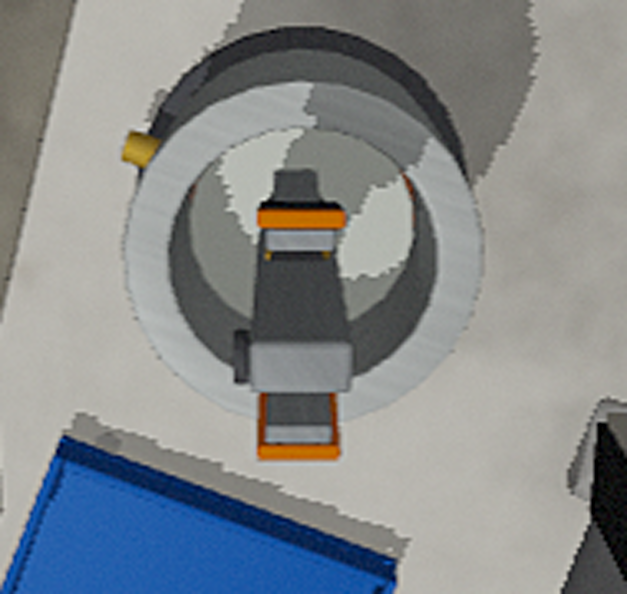

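Run:
```python
from h import *
import pickle
c=pickle.load(open('wrist17.pkl','rb'))
P=lambda u,v,z:plane(c,(180+u/3.3,130+v/3.3),z)
S=[P(251,345,.1512),P(351,343,.1512),P(350,390,.1512),P(252,391,.1512)];print('stem',sum(S)/4,np.linalg.norm(S[0]+S[3]-S[1]-S[2])/2)
d=S[1]+S[2]-S[0]-S[3];print(np.degrees(np.arctan2(d[1],d[0])))
s=robot.read_state();T=R.from_rotvec(s['orientation']).as_matrix();print(T.round(3)[:,1],(T.T@(sum(S)/4-s['tool_pos'])).round(4))
```

```text
stem [0.4823758  0.23509407 0.1512    ] 0.0191376564901417
17.685425518842685
[ 0.958  0.287 -0.001] [-0.0004  0.0011  0.0701]
```

drive_tool([
  [0, 0.02, 0, -0.4, 0, 0, 0],
  [0, 0.03, 0, -0.9, 0, 0, 0],
  [0, 0.03, 0, -1.5, 0, 0, 0],
  [0, 0.03, 0, -2.0, 0, 0, 0],
  [0, 0.03, 0, -2.5, 0, 0, 0],
  [0, 0.03, 0, -2.9, 0, 0, 0],
  [0, 0.03, 0, -3.2, 0, 0, 0],
  [0, 0.03, 0, -3.2, 0, 0, 0],
  [0, 0.03, 0, -3.2, 0, 0, 0],
])

```text
t: 18.08
tool_pos: [0.4821, 0.2352, 0.1415]
orientation: [-1.878, -2.518, 0.001]
force: [-0.5, 0.8, -0.3]
opening: 0.0927
```

drive_tool([
  [0.3, 0, 0, 0, 0, 0, 0],
  [0.6, 0, 0, 0, 0, 0, 0],
  [0.7, 0, 0, 0, 0, 0, 0],
  [0.75, 0, 0, 0, 0, 0, 0],
  [0.85, 0, 0, 0, 0, 0, 0],
  [0.95, 0, 0, 0, 0, 0, 0],
  [0.95, 0, 0, 0, 0, 0, 0],
  [0.95, 0, 0, 0, 0, 0, 0],
], squeeze=35)

```text
t: 18.75
tool_pos: [0.4824, 0.2353, 0.1419]
orientation: [1.878, 2.518, 0.0]
force: [0.4, -0.4, -0.0]
opening: 0.0443
```

Run:
```python
from h import *
import pickle
s=robot.read_state();print(s['t'],s['tool_pos'],s['orientation'],s['force'],s['wrist_torque'],s['opening'],s['q'].round(2))
c=cam('wrist');save(c,'wrist18.png');pickle.dump(c,open('wrist18.pkl','wb'))
```

```text
18.75 [0.48235647 0.23526184 0.14190796] [1.87841089e+00 2.51813913e+00 8.14956409e-05] [ 0.42704931 -0.38025995 -0.03854268] [-0.03453545  0.10644691  0.0421118 ] 0.04433019179387413 [0.36 0.03 1.78 0.   1.33 0.07]
```

View pics/wrist18.png

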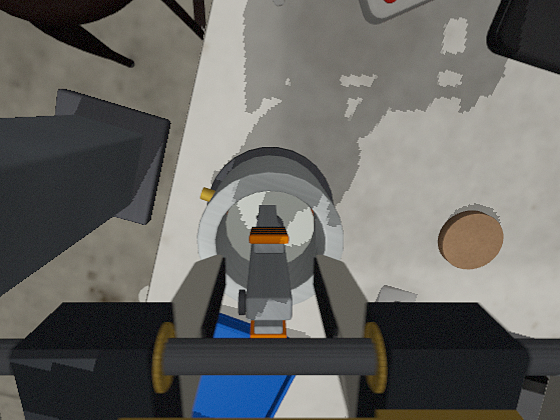

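drive_tool([
  [0.95, 0, 0, 0, 0, 0, 0],
  [0.95, 0, 0, 0, 0, 0, 0],
  [0.95, 0, 0, 0, 0, 0, 0],
  [0.95, 0, 0, 0, 0, 0, 0],
  [0.95, 0, 0, 0, 0, 0, 0],
  [0.95, 0, 0, 0, 0, 0, 0],
  [0.95, 0, 0, 0, 0, 0, 0],
])

```text
t: 19.38
tool_pos: [0.4825, 0.2353, 0.1419]
orientation: [1.878, 2.518, 0.001]
force: [0.6, -0.4, -1.3]
opening: 0.02
```

Run:
```python
from h import *
import pickle
s=robot.read_state();print(s['t'],s['tool_pos'],s['orientation'],s['force'],s['wrist_torque'],s['opening'],s['q'].round(2))
c=cam('wrist');save(c,'wrist19.png');pickle.dump(c,open('wrist19.pkl','wb'))
```

```text
19.3833 [0.48253475 0.23532562 0.14193224] [1.87821243e+00 2.51794395e+00 6.45139057e-04] [ 0.62539212 -0.4449874  -1.25725965] [ 0.14034087 -0.37085836 -0.00082088] 0.02002879314231889 [ 0.36  0.03  1.78 -0.    1.33  0.07]
```

View pics/wrist19.png

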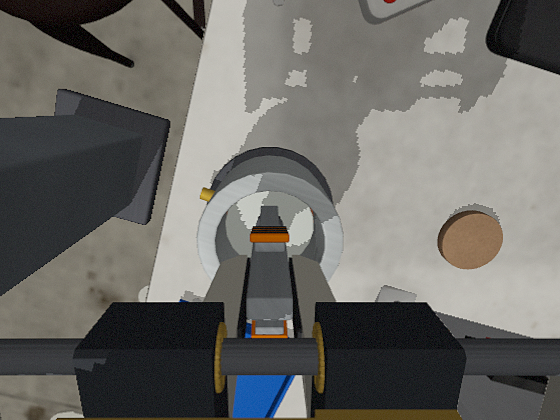

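drive_tool([
  [0.95, 0, 0, 0.05, 0, 0, 0],
  [0.95, 0, 0, 0.1, 0, 0, 0],
  [0.95, 0, 0, 0.2, 0, 0, 0],
  [0.95, 0, 0, 0.3, 0, 0, 0],
  [0.95, 0, 0, 0.4, 0, 0, 0],
  [0.95, 0, 0, 0.4, 0, 0, 0],
])

```text
t: 19.93
tool_pos: [0.4825, 0.2353, 0.1526]
orientation: [1.878, 2.518, 0.001]
force: [-1.2, 0.3, -3.8]
opening: 0.0196
```

Run:
```python
from h import *
s=robot.read_state();print(s['t'],s['tool_pos'],s['force'],s['wrist_torque'],s['opening'])
```

```text
19.9333 [0.48250296 0.23534953 0.1525703 ] [-1.18924005  0.294709   -3.79689932] [-0.0086757  -0.00393425 -0.0006476 ] 0.019586828083991002
```

drive_tool([
  [0.95, 0, 0, 0.15, 0, 0, 0],
  [0.95, 0, 0, 0.35, 0, 0, 0],
  [0.95, 0, 0, 0.6, 0, 0, 0],
  [0.95, 0, 0, 0.85, 0, 0, 0],
  [0.95, 0, 0, 1.1, 0, 0, 0],
  [0.95, 0, 0, 1.35, 0, 0, 0],
  [0.95, 0, 0, 1.6, 0, 0, 0],
  [0.95, 0, 0, 1.85, 0, 0, 0],
  [0.95, 0, 0, 2.1, 0, 0, 0],
  [0.95, 0, 0, 2.35, 0, 0, 0],
  [0.95, 0, 0, 2.6, 0, 0, 0],
  [0.95, 0, 0, 2.8, 0, 0, 0],
  [0.95, 0, 0, 2.8, 0, 0, 0],
  [0.95, 0, 0, 2.8, 0, 0, 0],
])

```text
t: 21.1
tool_pos: [0.4826, 0.2353, 0.2223]
orientation: [1.878, 2.518, 0.001]
force: [0.2, 0.6, -3.6]
opening: 0.0199
```

Run:
```python
from h import *
import pickle
s=robot.read_state();print(s['t'],s['tool_pos'],s['orientation'],s['force'],s['wrist_torque'],s['opening'],s['q'].round(2))
c=cam('wrist');save(c,'wrist20.png');pickle.dump(c,open('wrist20.pkl','wb'))
c=cam('side');save(c,'side20.png');cv2.imwrite('pics/side20z.png',cv2.resize(cv2.cvtColor(c['image'],cv2.COLOR_RGB2BGR)[130:290,190:350],None,fx=3.7,fy=3.7,interpolation=cv2.INTER_CUBIC))
```

```text
21.1 [0.48255194 0.23531169 0.22225336] [1.87822182e+00 2.51781192e+00 8.89380912e-04] [ 0.221685    0.59157087 -3.64897292] [-0.06589492  0.00318284  0.00619996] 0.019870436889190664 [ 0.36 -0.03  1.69 -0.    1.48  0.07]
```

View pics/wrist20.png

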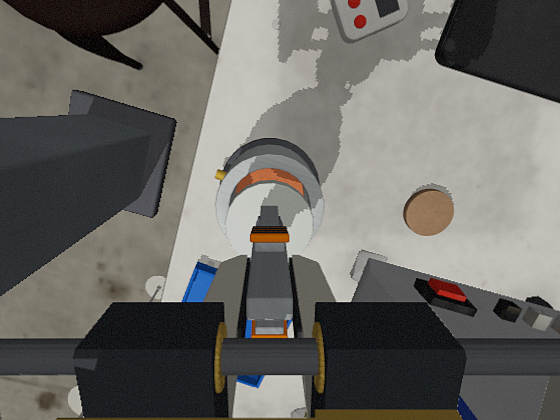

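View pics/side20z.png

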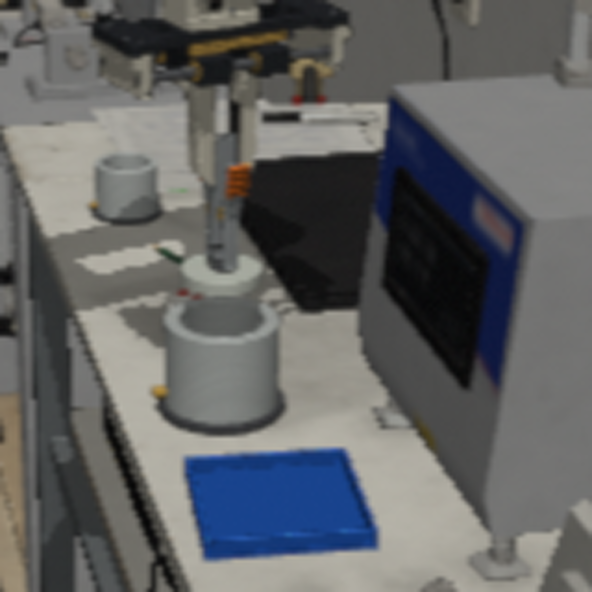

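drive_tool([
  [0.95, 0, -0.2, 0, 0, 0, 0],
  [0.95, 0, -0.6, 0, 0, 0, 0],
  [0.95, 0, -1.1, 0, 0, 0, 0],
  [0.95, -0.1, -1.7, 0, 0, 0, 0],
  [0.95, -0.1, -2.3, 0, 0, 0, 0],
  [0.95, -0.2, -2.9, 0, 0, 0, 0],
  [0.95, -0.2, -3.5, 0, 0, 0, 0],
  [0.95, -0.2, -4.1, 0, 0, 0, 0],
  [0.95, -0.2, -4.7, 0, 0, 0, 0],
  [0.95, -0.2, -5.3, 0, 0, 0, 0],
  [0.95, -0.2, -5.8, 0, 0, 0, 0],
  [0.95, -0.2, -6.3, 0, 0, 0, 0],
  [0.95, -0.2, -6.6, 0, 0, 0, 0],
  [0.95, -0.2, -6.8, 0, 0, 0, 0],
  [0.95, -0.2, -6.8, 0, 0, 0, 0],
  [0.95, -0.2, -6.8, 0, 0, 0, 0],
])

```text
t: 22.53
tool_pos: [0.4773, 0.0651, 0.2219]
orientation: [-1.879, -2.517, -0.0]
force: [0.3, 0.2, -3.7]
opening: 0.0196
```

Run:
```python
from h import *
import pickle
s=robot.read_state();print(s['t'],s['tool_pos'],s['orientation'],s['force'],s['wrist_torque'],s['opening'],s['q'].round(2))
c=cam('wrist');save(c,'wrist21.png');pickle.dump(c,open('wrist21.pkl','wb'))
c=cam('side');save(c,'side21.png');c=cam('scene');save(c,'scene21.png');cv2.imwrite('pics/scene21z.png',cv2.resize(cv2.cvtColor(c['image'],cv2.COLOR_RGB2BGR)[150:310,220:420],None,fx=3.7,fy=3.7,interpolation=cv2.INTER_CUBIC))
```

```text
22.5333 [0.47729708 0.06509006 0.22190768] [-1.87926644e+00 -2.51742079e+00 -4.14848748e-04] [ 0.3203017   0.18208518 -3.7160659 ] [-0.03274439  0.0361976   0.02227828] 0.019609250740375662 [ 0.03 -0.18  1.84  0.    1.49 -0.26]
```

View pics/wrist21.png

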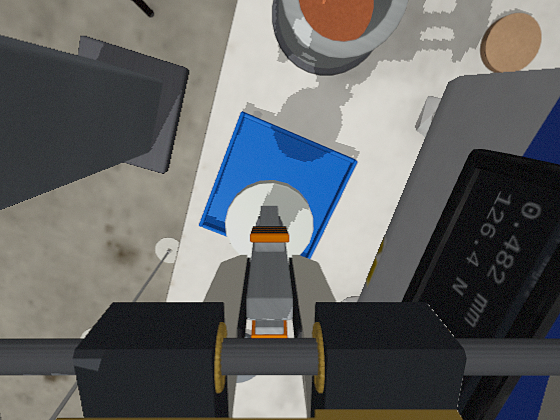

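View pics/scene21z.png

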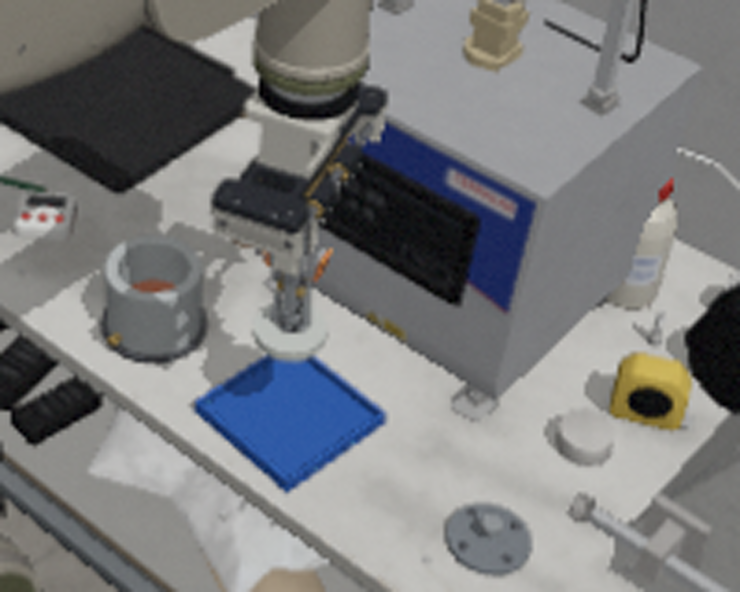

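View pics/side21.png

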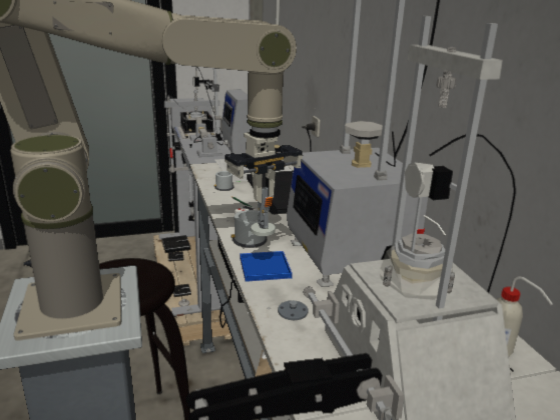

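Run:
```python
from h import *
import pickle
c=pickle.load(open('wrist21.pkl','rb'))
A,B,C=[plane(c,u,.016) for u in((243,112),(358,158),(201,226))];print(A,B,C,np.linalg.norm(A-B),np.linalg.norm(A-C),'centre',(B+C)/2)
for u in((375,262),(365,290),(452,80)): print(plane(c,u,.03),plane(c,u,.0))
s=robot.read_state();T=R.from_rotvec(s['orientation']).as_matrix();p=s['tool_pos']
for sy in(-.094,.094):
  for sx in(-.0375,.0375): print('body',(p+T@np.array([sx,sy,0]))[:2].round(3))
cap=[plane(c,(230,225),.112+.012),plane(c,(314,225),.124)];print('cap',np.mean(cap,0),np.linalg.norm(cap[0]-cap[1]))
```

```text
[0.43164787 0.13157001 0.016     ] [0.55083645 0.12182321 0.016     ] [0.4198391  0.00963669 0.016     ] 0.1195864448822555 0.12250379931064719 centre [0.48533778 0.06572995 0.016     ]
[0.60137277 0.02785014 0.03      ] [0.61467533 0.01735623 0.        ]
[ 0.60311448 -0.00516848  0.03      ] [ 0.61657421 -0.01864211  0.        ]
[0.60184068 0.21038147 0.03      ] [0.61518546 0.21635983 0.        ]
body [0.398 0.003]
body [0.376 0.075]
body [0.578 0.057]
body [0.557 0.129]
cap [0.47880533 0.06669896 0.124     ] 0.0598543436038383
```

drive_tool([
  [0.95, 0, 0.02, -0.3, 0, 0, 0],
  [0.95, 0.05, 0.02, -0.7, 0, 0, 0],
  [0.95, 0.1, 0.02, -1.2, 0, 0, 0],
  [0.95, 0.1, 0.02, -1.7, 0, 0, 0],
  [0.95, 0.1, 0.02, -2.2, 0, 0, 0],
  [0.95, 0.1, 0.02, -2.7, 0, 0, 0],
  [0.95, 0.1, 0.02, -3.1, 0, 0, 0],
  [0.95, 0.1, 0.02, -3.4, 0, 0, 0],
  [0.95, 0.1, 0.02, -3.7, 0, 0, 0],
  [0.95, 0.1, 0.02, -3.9, 0, 0, 0],
  [0.95, 0.1, 0.02, -4.0, 0, 0, 0],
  [0.95, 0.1, 0.02, -4.0, 0, 0, 0],
  [0.95, 0.1, 0.02, -4.0, 0, 0, 0],
])

```text
t: 23.77
tool_pos: [0.4801, 0.0658, 0.1223]
orientation: [1.878, 2.518, 0.001]
force: [1.0, 0.8, -2.1]
opening: 0.02
```

Run:
```python
from h import *
s=robot.read_state();print(s['t'],s['tool_pos'],s['orientation'],s['force'],s['wrist_torque'],s['opening'])
c=cam('wrist');save(c,'wrist22.png');c=cam('side');cv2.imwrite('pics/side22z.png',cv2.resize(cv2.cvtColor(c['image'],cv2.COLOR_RGB2BGR)[160:300,200:340],None,fx=4,fy=4,interpolation=cv2.INTER_CUBIC))
```

```text
23.7667 [0.48012605 0.06575695 0.12225248] [1.87820517e+00 2.51779115e+00 5.55078575e-04] [ 0.99523935  0.75110655 -2.08769529] [-0.12568158  0.05202823  0.06092285] 0.020039217820927803
```

View pics/wrist22.png

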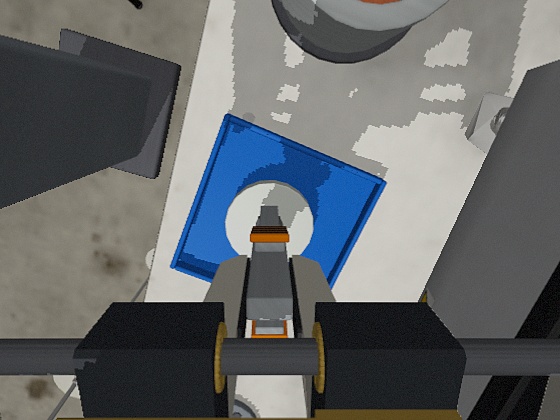

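View pics/side22z.png

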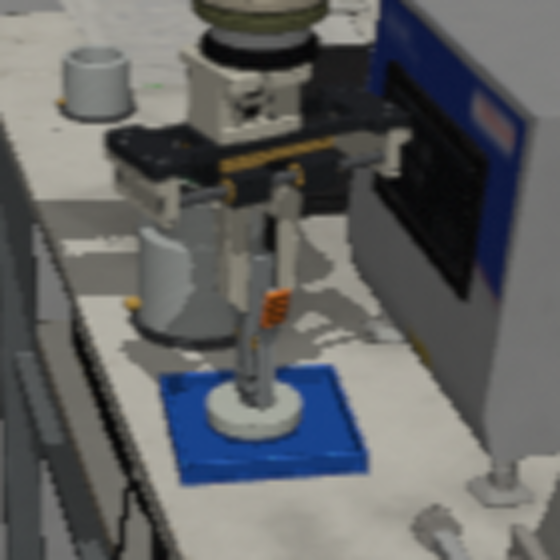

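Inside the tray and about 8 mm above its floor by my reckoning; now feel downward.

drive_tool([
  [0.95, 0, 0, -0.04, 0, 0, 0],
  [0.95, 0, 0, -0.08, 0, 0, 0],
  [0.95, 0, 0, -0.12, 0, 0, 0],
  [0.95, 0, 0, -0.16, 0, 0, 0],
  [0.95, 0, 0, -0.2, 0, 0, 0],
  [0.95, 0, 0, -0.2, 0, 0, 0],
])

```text
t: 24.37
tool_pos: [0.4796, 0.0658, 0.1166]
orientation: [-1.878, -2.518, 0.0]
force: [-0.0, 0.4, -2.9]
opening: 0.0199
```

drive_tool([
  [0.95, 0, 0, -0.02, 0, 0, 0],
  [0.95, 0, 0, -0.04, 0, 0, 0],
  [0.95, 0, 0, -0.06, 0, 0, 0],
  [0.95, 0, 0, -0.06, 0, 0, 0],
])

```text
t: 24.7
tool_pos: [0.4798, 0.0657, 0.1153]
orientation: [-1.878, -2.518, 0.0]
force: [0.7, -0.1, -4.3]
opening: 0.0197
```

drive_tool([
  [0.95, 0, 0, -0.02, 0, 0, 0],
  [0.95, 0, 0, -0.04, 0, 0, 0],
  [0.95, 0, 0, -0.04, 0, 0, 0],
])

```text
t: 24.95
tool_pos: [0.48, 0.0658, 0.1145]
orientation: [1.878, 2.518, 0.0]
force: [-0.1, 0.6, -3.6]
opening: 0.0198
```

drive_tool([
  [0.95, 0, 0, -0.02, 0, 0, 0],
  [0.95, 0, 0, -0.04, 0, 0, 0],
  [0.95, 0, 0, -0.04, 0, 0, 0],
])

```text
t: 25.2
tool_pos: [0.4802, 0.0657, 0.1143]
orientation: [1.878, 2.518, 0.001]
force: [-2.8, -1.0, 5.0]
opening: 0.0197
```

drive_tool([
  [0.95, 0, 0, -0.02, 0, 0, 0],
  [0.95, 0, 0, -0.03, 0, 0, 0],
  [0.95, 0, 0, -0.03, 0, 0, 0],
])

```text
t: 25.45
tool_pos: [0.4804, 0.0658, 0.1142]
orientation: [1.878, 2.517, 0.001]
force: [-4.0, -0.3, 9.6]
opening: 0.0196
```

drive_tool([
  [0.95, 0, 0, 0.03, 0, 0, 0],
  [0.95, 0, 0, 0.05, 0, 0, 0],
  [0.95, 0, 0, 0.05, 0, 0, 0],
  [0.95, 0, 0, 0.05, 0, 0, 0],
])

```text
t: 25.78
tool_pos: [0.4802, 0.0658, 0.1142]
orientation: [1.878, 2.518, 0.001]
force: [-0.9, 0.8, 2.6]
opening: 0.0195
```

drive_tool([
  [0.7, 0, 0, 0, 0, 0, 0],
  [0.6, 0, 0, 0, 0, 0, 0],
  [0.4, 0, 0, 0, 0, 0, 0],
  [0, 0, 0, 0, 0, 0, 0],
  [0, 0, 0, 0, 0, 0, 0],
  [0, 0, 0, 0, 0, 0, 0],
  [0, 0, 0, 0, 0, 0, 0],
  [0, 0, 0, 0, 0, 0, 0],
  [0, 0, 0, 0, 0, 0, 0],
  [0, 0, 0, 0, 0, 0, 0],
  [0, 0, 0, 0, 0, 0, 0],
])

```text
t: 26.7
tool_pos: [0.4798, 0.0658, 0.1139]
orientation: [-1.878, -2.518, 0.0]
force: [-0.6, -0.5, 0.5]
opening: 0.0886
```

Run:
```python
from h import *
s=robot.read_state();print(s['t'],s['tool_pos'],s['force'],s['wrist_torque'],s['opening'])
c=cam('wrist');save(c,'wrist23.png')
```

```text
26.7 [0.47980965 0.06576564 0.11387789] [-0.56134207 -0.5365316   0.51669456] [-0.07980708  0.0490816  -0.01854223] 0.08857931761480854
```

View pics/wrist23.png

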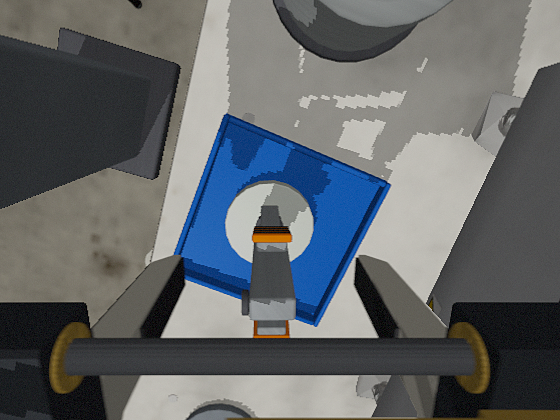

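Free of the tongs; straight up.

drive_tool([
  [0, 0, 0, 0.2, 0, 0, 0],
  [0, 0, 0, 0.6, 0, 0, 0],
  [0, 0, 0, 1.1, 0, 0, 0],
  [0, 0, 0, 1.7, 0, 0, 0],
  [0, 0, 0, 2.4, 0, 0, 0],
  [0, 0, 0, 3.1, 0, 0, 0],
  [0, 0, 0, 3.9, 0, 0, 0],
  [0, 0, 0, 4.7, 0, 0, 0],
  [0, 0, 0, 5.2, 0, 0, 0],
  [0, 0, 0, 5.5, 0, 0, 0],
  [0, 0, 0, 5.5, 0, 0, 0],
  [0, 0, 0, 5.5, 0, 0, 0],
])

```text
t: 27.75
tool_pos: [0.4798, 0.0657, 0.2512]
orientation: [1.878, 2.518, 0.0]
force: [-0.1, -0.2, -0.9]
opening: 0.0928
```

Run:
```python
from h import *
s=robot.read_state();print(s['t'],s['tool_pos'],s['force'],s['opening'])
c=cam('wrist');save(c,'wrist24.png')
for t in((250,380),):pass
c=cam('side');cv2.imwrite('pics/side24z.png',cv2.resize(cv2.cvtColor(c['image'],cv2.COLOR_RGB2BGR)[160:330,190:350],None,fx=3.5,fy=3.5,interpolation=cv2.INTER_CUBIC))
c=cam('scene');cv2.imwrite('pics/scene24z.png',cv2.resize(cv2.cvtColor(c['image'],cv2.COLOR_RGB2BGR)[160:310,200:420],None,fx=3.6,fy=3.6,interpolation=cv2.INTER_CUBIC))
```

```text
27.75 [0.47984745 0.06573442 0.25122624] [-0.13583377 -0.19568691 -0.87666186] 0.09284666540925461
```

View pics/wrist24.png

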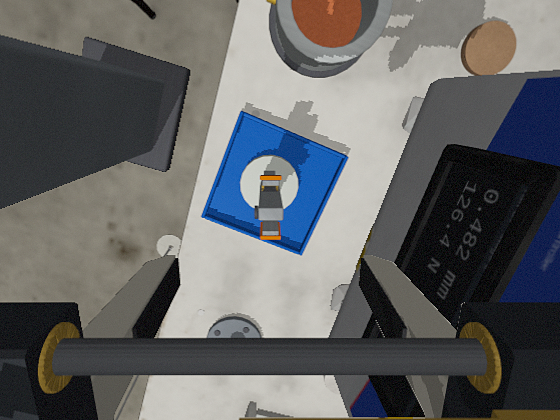

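View pics/side24z.png

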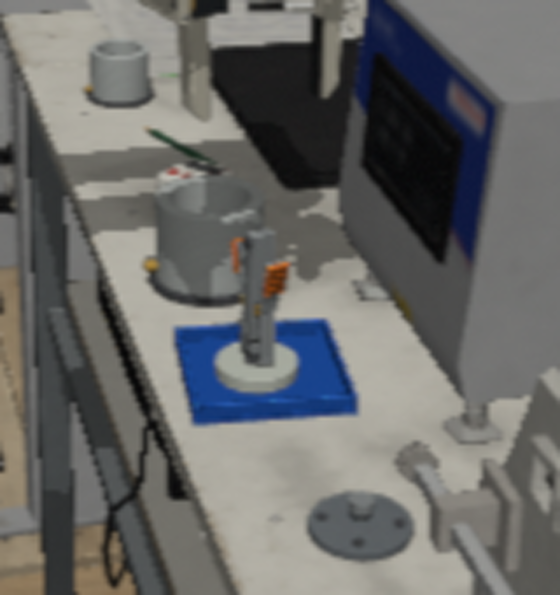

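View pics/scene24z.png

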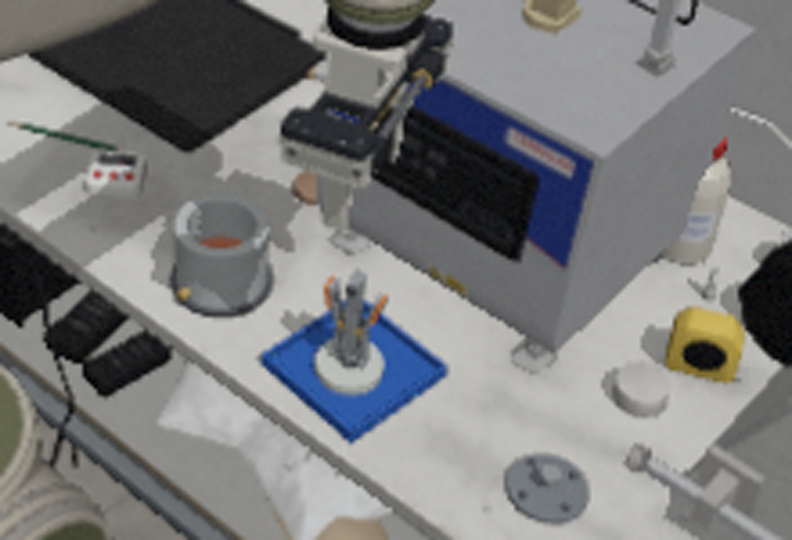

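The cap stands flat in the tray with the tongs upright and clamped on it. The stone, plain cap and timer have not moved, and the gripper is clear. Handing in.

Run:
```python
from plant import robot
print(robot.close_job())
```

```text
the job is handed in; nothing more can be done
None
```

The job is done and handed in at about 28 s. The loading cap stands flat in the blue tray with the tongs still clamped on it, and the gripper is about 0.1 m clear above it.

**How it went**
- **Freeing the tongs:** I squeezed the pads to the stop (38.5 mm opening) and lifted the tongs off the post. During the squeeze the wrist felt about 18 N, pressing the foot on the post.
- **Finding the knob:** The foot met the knob with its top about 62 mm above the table. The touch went to about 13 N for one step, more than the 3 to 6 N you asked for but under the 30 N limit. I eased it to 6.6 N before letting go.
- **Checking the bite:** The pad width seen afterwards matched the jaws closed on the neck, not on the head.
- **Lifting and placing:** I gripped the stem across its 20 mm width and drew the cap straight out, with the wrist load at about the expected weight. It touched the tray floor at up to 9.6 N, was eased to 2.6 N, and I let go.

**Last checks**
- The final pictures show the tongs upright, the cap flat about 5 mm from the tray's centre, and the specimen left in the cell. The stone, plain cap and timer are where they were.
- **One disagreement:** the fixed cameras placed the cell and tray up to about 8 mm from where the wrist camera did. I used the wrist camera, checked against where the tongs hung in its own picture, and the fit confirmed it.

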